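# Invert and stack the set agar plates

### The arm

A 6-joint arm with a two-finger parallel gripper is mounted at the origin on the work surface. World frame = base frame: x ahead of the robot, y to its left, z up, the work surface at z = 0. Lengths are in m, angles in rad, forces in N, time in s.
With the tool pointing down it reaches from about 0.35 to 0.875 m from the base axis. Payload 15.5 kg.
Tool frame: the origin (TCP) lies midway between the tips of the shut fingers; the grasp point (between the pads) lies 19 mm behind it (grip_point_offset is the distance from the TCP to the grasp point, in m); z points along the fingers, y is the line along which they close (so a half turn about z gives the same grasp; the last joint's range is limited). The gripper opens to 85 mm and grips with 20 to 120 N. Pads are 22 mm wide; open, the fingers measure 114 mm over their backs; the gripper's body (76 mm by 85 mm) begins 54 mm behind the grasp point. The pads swing forward as they close: fully open they stand 13 mm farther back than shut.
Start: joints at [1.137, 0.494, 1.345, -0, 1.302, -0.096], TCP at [0.207, 0.59, 0.231] pointing down, gripper open.
Joint ranges: [-2.91, 2.91], [-0.82, 2.16], [0.22, 2.67], [-1.22, 4.37], [0.12, 2.79], [-3.08, 3.08]. Speed limits (rad/s): [1.89, 1.89, 2.57, 3.01, 3.01, 3.01].

### API

Orientations are given as a unit quaternion [w, x, y, z].
In Python, from station import * gives the robot as it stands.
- The arm moves only by the tool send_rows, never from a script. Its argument "deltas" is a list of rows, each a list of 3 entries, a list of its own where there are three numbers: the shift along the tool's x, y, z in units of 25 mm (1.0 is 25 mm), then the turn, a rotation vector about the tool's x, y, z in units of 6 degrees (1.0 is 6 degrees), then the closure, from 0 (fully open) to 1 (shut). A call has exactly 5 rows; each row is the pose to reach, as a shift and turn from the pose commanded when the call began, along the tool's axes at that moment; what a row does not reach only later rows make up. A row lasts 1/10 s, in which the tool goes at most 50 mm and 8.59 degrees, less where a joint would pass 70% of its speed; a pose out of reach is approached as far as the arm can. A call with a gripper value outside its range is refused whole. The fingers move at their own pace and stop on an object; "force" is the grip in N (left out, the last holds). Time passes only in rows, so rows that repeat a pose let the fingers close, or fill a call up. It gives the time, the measured TCP pose, the force, the opening and the grip force at its end, in the units of the state.
- sense(): the state, without advancing time (a new reading comes with each control period).
- snapshot(name): name is "scene" or "top"; returns a dict with "frame" (384x512x3 uint8, red, green, blue), "z_map" (384x512 float32, m along the optical axis (not along the pixel's ray), 0 where there is no reading), "fx", "fy", "cx", "cy" (pixels), "camera_from_world" (4x4, takes a point from world to camera coordinates). Camera axes: x right, y down, z forward; pixel columns grow to the right and rows downward; lengths in m; the calibration is good to about 2 mm. A picture is of the moment at which its call begins.
- close_job(): hands the job in; it is judged then, once.
The state is a dict: "clock": time; "q": joint angles; "qvel": joint speeds; "tau": joint torques, N m; "ee_pos": TCP position; "tool_rot": TCP orientation; "wrist_force": force on the tool from outside, world axes, zero at the start; "wrist_torque": the same for the moment, N m; "finger_gap": opening from 0.0 (shut) to 1.0 (fully open); "gripper_force": force on a finger pad.
Only numpy, scipy, OpenCV 4.12 (cv2) and the standard library are available. Lean on these libraries where they do the work, as an engineer would, in place of code of your own. Each camera call takes 0.05 s, during which the arm holds its last target. There are 200 camera calls.

### The job

The two small agar plates standing lid-up on the bench have set. Turn each one upside down, holding lid and base together so that it never comes open, and stack both squarely on the upside-down plate on the steel tray, one upon the other, lowering each onto the stack rather than dropping it. You may stand a plate on edge in the empty wire rack to change your grip; leave everything else on the bench where it is.

Things in the scene. Friction and masses are not known exactly. Their poses are not given: they have to be found in the camera images.
- dish_a: first plate's base: clear culture dish with a disc of set straw-coloured agar; starts flat on the bench, lid up. Foot ring 60.4 mm across, 6.5 mm high, above it a 53 mm wall up to 17 mm. Origin at the centre of its underside, z along its axis to the lid. 32 g (lid 14 g), give or take a third. Lid not fastened: pads pressing foot ring and lid skirt at once, across a diameter, hold both; sturdy.
- lid_a: lid of dish_a: clear shallow cap 60 mm across, 12 mm high, loose over the base (1.5 mm of play all round); origin at the centre of its rim, z towards its flat top, 12 mm along z. Closed, this origin lies 8 mm and its top 20 mm along the base's z (plate 20 mm high), its rim 1.5 mm clear of the foot ring. Lifted alone, it leaves the base behind.
- dish_b: base of the second plate to invert; the same as dish_a in every way, and also starts flat on the bench, lid up. The two may be stacked in either order.
- lid_b: lid of dish_b, the same as lid_a.
- dish_s: base of the plate that starts the stack, the same as dish_a but already upside down on the tray (its z points down, its origin is the centre of its uppermost face, 23 mm above the bench). Plates stack on it 20 mm apart.
- lid_s: lid of dish_s, the same as lid_a, underneath it on the tray.
- tray_floor (a point): centre of the floor of the steel tray, 3 mm above the bench; the tray is fixed, 190 mm along this point's x by 160 mm along its y, with a rim 12 mm high.
- rack: fixed wire draining rack, three open-topped slots side by side along its y; origin on the bench under its middle. 58 x 106 mm, 42 mm high. A plate stands on edge in a slot, axis along y, on two 6 mm wires along y at x = -16 and 16 mm, between 4 mm wire hoops 38 mm wide (x), 42 mm high, at a pitch of 27.5 mm: a slot is 23.5 mm wide and a plate leans up to 6 degrees in it.
- slot1 (a point): middle slot of the rack: the point where the centre of a dish lies (half way through its 20 mm thickness, on its axis) when it stands on edge in that slot, 37.9 mm above the bench; axes as the rack's. The other two slots lie 27.5 mm to either side along y.
- big_dish: bystander: a larger lidded dish with dark red medium, 90 mm across and 16 mm high, flat on the bench; origin under its centre. Not to be turned.
- marker: bystander: white marker pen with a black cap, 130 mm long, 16 mm thick, lying along its x; origin under its middle.
- forceps: bystander: steel forceps 125 mm long, 7 mm high, lying along its x; origin under its middle.
- tape_roll: bystander: roll of paper tape lying flat, 54 mm across, 19 mm high; origin under its centre.
- beaker: bystander: clear beaker, 57 mm across the rim, 70 mm high; origin under its centre.
- flask: bystander: clear conical flask, 82 mm across, 114 mm high; origin under its centre.
Mind the look-alikes: they are no part of the job. Leave any purple or turquoise look-alike of the lid_b alone.

How it is judged:
By the outcome, as a careful person would: the job done as asked, in the order asked, and still so for the second after the job is handed in, with the robot touching nothing.
It also fails if it takes over 72 s, if anything falls off the work surface, if the arm or the gripper's body presses on something with over 40 N, if the wrist force passes 120 N, or if a joint passes its speed limit or range.

## Working session

There is one attempt and no reset: what is moved stays moved. The work goes in short steps, Python scripts to look and compute and a tool call to move; the robot and the scene stay as the last step left them, time stands still between calls to the robot, and variables do not carry over. Pictures are saved under pics/ and viewed, at most 10 in all, crops included, and the job is handed in when it is done.

Besides the shell and the picture viewer there is one more tool, called after "Call:" by a JSON object that holds its "name" and its "arguments". send_rows: Moves the arm, as the interface text tells. Its arguments: {"type":"object","properties":{"deltas":{"type":"array"},"force":{"type":"number"}},"required":["deltas"]}

```bash
mkdir -p pics; ls; python3 - <<'E'
from station import *
import cv2,numpy as np
s=sense();print({k:np.round(v,3).tolist() for k,v in s.items()})
for n in("scene","top"):
    d=snapshot(n);np.savez(n+".npz",**d);cv2.imwrite(f"pics/{n}0.png",cv2.resize(d["frame"][:,:,::-1],(800,600),interpolation=cv2.INTER_CUBIC))
    print(n,d["fx"],d["cx"],d["cy"],np.round(np.linalg.inv(d["camera_from_world"]),3).tolist())
E
```

```text
pics
{'clock': 0.0, 'q': [1.138, 0.494, 1.346, -0.0, 1.302, -0.095], 'qvel': [-0.001, -0.001, 0.0, 0.0, 0.0, 0.001], 'tau': [-0.001, -88.214, -38.387, -0.0, 0.01, -0.0], 'ee_pos': [0.207, 0.589, 0.231], 'tool_rot': [-0.0, 0.168, 0.986, -0.001], 'wrist_force': [0.25, 0.155, -0.111], 'wrist_torque': [-0.008, 0.031, -0.013], 'gripper_force': 0.0, 'finger_gap': 0.998}
scene 440.2511460227924 264.7296336847818 189.25183537783397 [[0.737, 0.49, -0.466, 1.005], [0.676, -0.512, 0.53, -0.404], [0.021, -0.705, -0.709, 0.702], [0.0, 0.0, 0.0, 1.0]]
top 394.5417467413885 259.49160741312295 192.13964796721473 [[0.004, -0.994, 0.113, 0.476], [-0.999, -0.008, -0.036, 0.076], [0.037, -0.113, -0.993, 0.884], [0.0, 0.0, 0.0, 1.0]]
```

View pics/top0.png

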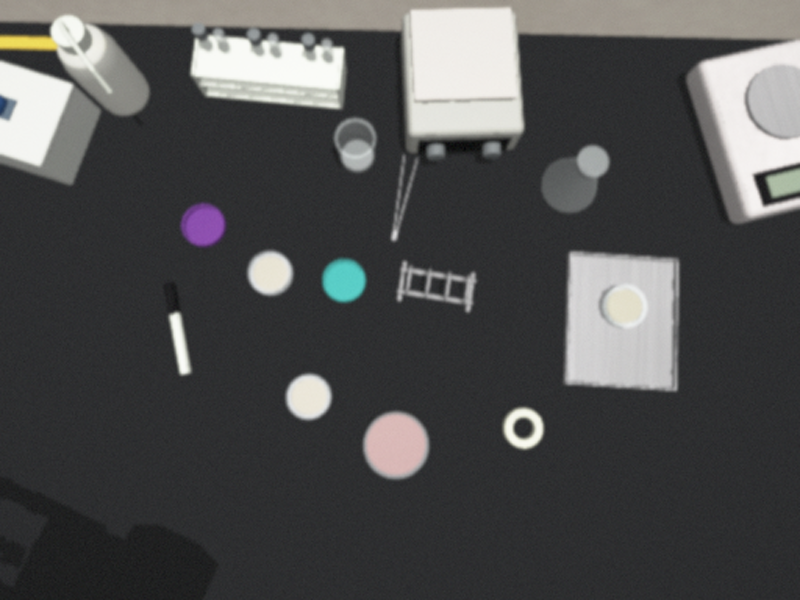

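View pics/scene0.png

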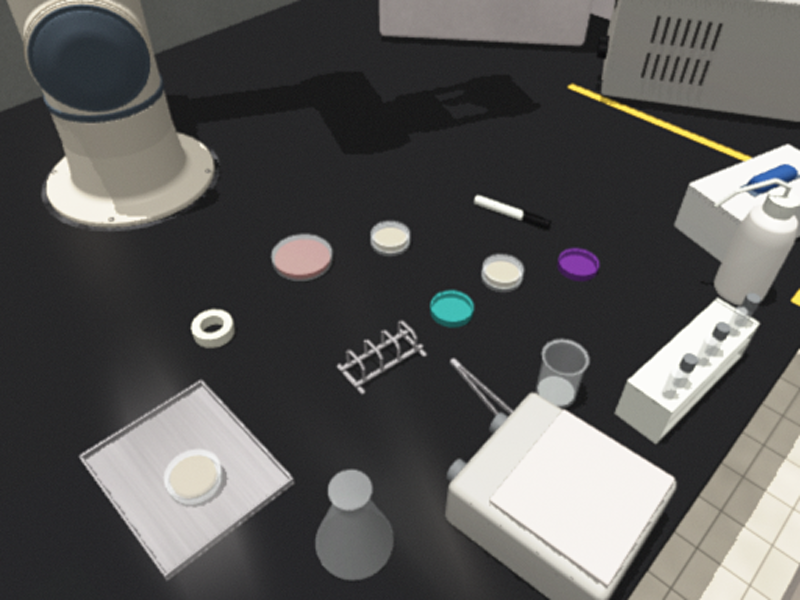

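The top view shows cream plates at (270,273) and (309,397), and the tray plate at (625,306). The look-alikes are purple (203,225), turquoise (344,280), the big red dish (396,445) and the tape roll (523,428). The rack is at (437,287) with its y axis roughly along the image row. The scene view agrees, with the cream plates at (502,271) and (390,237). I choose the two cream plates and will check them in a crop.

```bash
cat > h.py <<'E'
import numpy as np, cv2
from scipy.spatial.transform import Rotation as R
def cloud(d):
    z=d["z_map"]; v,u=np.mgrid[:384,:512]
    P=np.stack([(u-d["cx"])/d["fx"]*z,(v-d["cy"])/d["fy"]*z,z,np.ones_like(z)],-1)
    return (P@np.linalg.inv(d["camera_from_world"]).T)[...,:3]
def ray(d,uv,h):
    T=np.linalg.inv(d["camera_from_world"]); r=T[:3,:3]@[(uv[0]-d["cx"])/d["fx"],(uv[1]-d["cy"])/d["fy"],1]
    return T[:3,3]+r*(h-T[2,3])/r[2]
def proj(d,p):
    c=d["camera_from_world"]@np.r_[p,1]; return np.array([c[0]/c[2]*d["fx"]+d["cx"],c[1]/c[2]*d["fy"]+d["cy"]])
E
python3 - <<'E'
import station; print([n for n in dir(station) if n[0]!='_'], getattr(station,'grip_point_offset',None))
from h import *
D={n:dict(np.load(n+".npz")) for n in("scene","top")}
pts={'A':(.4,.35),'B':(0,0)}
t=D["top"];s=D["scene"]; C=cloud(t); Cs=cloud(s)
seeds={'p1':(270,273),'p2':(309,397),'s':(625,306),'turq':(344,280),'big':(396,445),'tape':(523,428)}
k=.64
for n,(u,v) in seeds.items():
    u*=k;v*=k;c=C[int(v),int(u)];w=C[int(v)-25:int(v)+25,int(u)-25:int(u)+25].reshape(-1,3)
    lo=.012 if n!='s' else .017
    m=w[(w[:,2]>lo)&(w[:,2]<.05)]
    ws=Cs.reshape(-1,3);ms=ws[(np.hypot(*(ws[:,:2]-c[:2]).T)<.042)&(ws[:,2]>lo)&(ws[:,2]<.05)]
    f=lambda m:[np.round(cv2.minEnclosingCircle((m[:,:2]*1000).astype('f4'))[0],1).tolist(),round(cv2.minEnclosingCircle((m[:,:2]*1000).astype('f4'))[1],1),len(m),np.round(np.median(m,0)*1000,1).tolist()] if len(m) else None
    print(n,np.round(c*1000),f(m),f(ms))
im=t["frame"][130:300,80:320,::-1]; im2=s["frame"][130:270,200:400,::-1]
a=cv2.resize(im,(800,567),interpolation=cv2.INTER_CUBIC)
cv2.imwrite("pics/crop1.png",a)
for nm,Q in(("top",C),("scene",Cs)):
    m=(abs(Q[...,0]-C[183,280,0])<.05)&(abs(Q[...,1]-C[183,280,1])<.08)&(Q[...,2]>.03)&(Q[...,2]<.05)
    q=Q[m]; 
    print(nm,len(q),np.round(cv2.minAreaRect((q[:,:2]*1000).astype('f4')) if 0 else q.mean(0)*1000,1), cv2.minAreaRect((q[:,:2]*1000).astype('f4')))
E
```

```text
['MotionError', 'close_job', 'grip_point_offset', 'sense', 'snapshot'] 0.0187
p1 [613. 237.  20.] [[612.9, 236.9], 30.2, 597, [612.6, 236.7, 19.4]] [[611.1, 236.7], 32.7, 435, [613.2, 233.9, 19.5]]
p2 [439. 179.  19.] [[439.5, 179.0], 30.0, 622, [439.3, 178.9, 19.7]] [[439.6, 178.8], 31.9, 381, [441.2, 176.3, 19.5]]
s [ 570. -269.   21.] [[568.8, -268.9], 31.1, 588, [568.0, -268.2, 23.6]] [[568.4, -269.1], 31.4, 922, [569.8, -269.3, 22.9]]
turq [605. 132.   9.] [[603.7, 132.7], 29.8, 249, [604.1, 131.9, 13.0]] [[603.6, 132.9], 30.8, 180, [601.8, 130.1, 12.8]]
big [375.  58.  14.] [[373.8, 57.5], 45.0, 1370, [373.4, 57.6, 16.2]] [[375.3, 57.5], 41.9, 689, [376.5, 56.0, 16.0]]
tape [ 397. -123.   -2.] [[397.3, -119.4], 26.9, 329, [397.0, -119.0, 19.2]] [[396.8, -119.8], 27.5, 327, [399.7, -121.3, 18.2]]
top 129 [596.1   1.1  40.4] ((596.3517456054688, 0.6005020141601562), (86.14453125, 37.869354248046875), 80.98247528076172)
scene 152 [ 5.988e+02 -3.000e-01  3.910e+01] ((596.2103271484375, 0.5973739624023438), (87.46034240722656, 38.3040885925293), 80.65287780761719)
```

View pics/crop1.png

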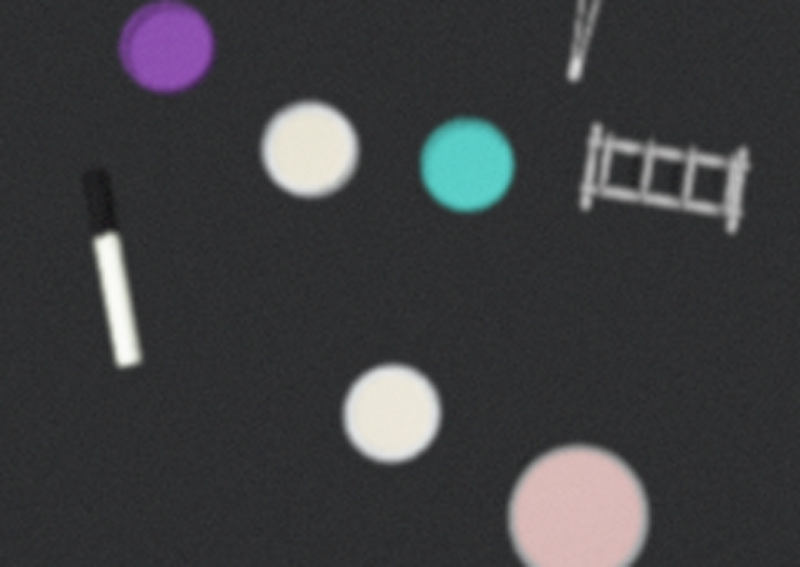

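The crop shows the cream lidded plates at (310,149) and (392,413), separate from purple (167,46) and turquoise (467,165). So P1 is at (612.5,236.8) mm, P2 at (439.5,178.9), the stack at (568.6,-269), and the rack at (596.3,0.6) with y axis (0.16,0.987).

```bash
cat >> h.py <<'E'
yr=np.array([.160,.987,0]);yr/=np.linalg.norm(yr);xr=np.array([yr[1],-yr[0],0]);Z=np.array([0,0,1.])
P1=np.array([612.5,236.8,10]);P2=np.array([439.5,178.9,10]);RK=np.array([596.3,.6,37.9]);S=np.array([568.6,-269,33])
G1=(-3.7,-10.8);G2=(4.45,-8.5)
def F(th,yaw=0):
    th=np.radians(th);q=R.from_rotvec(Z*np.radians(yaw));t=np.sin(th)*yr-np.cos(th)*Z
    return q*R.from_matrix(np.stack([np.cross(xr,t),xr,t],1))
def tcp(C,th,g=(0,0),yaw=0):
    r=F(th,yaw).as_matrix(); return np.array(C)-g[0]*r[:,0]-g[1]*r[:,2], th, yaw
def plan(wps):
    from station import sense
    s=sense();p=np.array(s["ee_pos"])*1000;r=R.from_quat(np.roll(s["tool_rot"],-1))
    print("t",round(s["clock"],2),"q",np.round(s["q"],2),"f",np.round(s["wrist_force"],1),"gap",round(s["finger_gap"],3),"p",np.round(p,1))
    for k,(P,th,yaw) in enumerate(wps):
        T=F(th,yaw); v=(r.inv()*T).as_rotvec(); n=int(max(1,np.ceil(np.degrees(np.linalg.norm(v))/38),np.ceil(np.linalg.norm(P-p)/200)))
        for i in range(n):
            f=1/(n-i); d=np.round(r.inv().apply(P-p)*f/25,2); w=np.round(np.degrees((r.inv()*T).as_rotvec())*f/6,2)
            print(k,d.tolist(),w.tolist())
            p=p+r.apply(d*25); r=r*R.from_rotvec(np.radians(w*6))
E
python3 - <<'E'
from h import *
plan([tcp(P1+[0,0,90],30,G1),tcp(P1+[0,0,25],30,G1),tcp(P1,30,G1)])
E
```

```text
t 0.1 q [ 1.14  0.49  1.35 -0.    1.3  -0.1 ] f [ 0.1 -0.3  1.1] gap 1.004 p [207.  589.4 230.8]
0 [-6.64, -2.53, 1.85] [-1.16, 1.39, 4.33]
0 [-7.29, 0.54, 0.69] [-1.16, 1.39, 4.33]
0 [-6.36, 3.65, -0.07] [-1.17, 1.39, 4.32]
1 [-1.3, 0.0, 2.25] [0.0, -0.0, -0.0]
2 [-0.5, 0.0, 0.87] [0.0, -0.0, -0.0]
```

Call:
{"name": "send_rows", "arguments": {"deltas": [[[-1.33,-0.5,0.37],[-0.23,0.28,0.87],0.15],[[-2.66,-1.0,0.74],[-0.46,0.56,1.73],0.15],[[-3.98,-1.5,1.11],[-0.7,0.83,2.6],0.15],[[-5.31,-2.0,1.48],[-0.93,1.11,3.46],0.15],[[-6.64,-2.53,1.85],[-1.16,1.39,4.33],0.15]], "force": 40}}

```text
clock: 0.6
ee_pos: [0.3437, 0.474, 0.1846]
tool_rot: [-0.061, 0.386, 0.918, 0.072]
wrist_force: [0.5, 1.8, -0.2]
finger_gap: 0.848
gripper_force: 0.0
```

Call:
{"name": "send_rows", "arguments": {"deltas": [[[-1.46,0.11,0.14],[-0.23,0.28,0.87],0.15],[[-2.92,0.22,0.28],[-0.46,0.56,1.73],0.15],[[-4.37,0.32,0.41],[-0.7,0.83,2.6],0.15],[[-5.83,0.43,0.55],[-0.93,1.11,3.46],0.15],[[-7.29,0.54,0.69],[-1.16,1.39,4.33],0.15]]}}

```text
clock: 1.1
ee_pos: [0.4795, 0.3592, 0.1384]
tool_rot: [-0.119, 0.579, 0.795, 0.139]
wrist_force: [0.7, 0.3, 0.3]
finger_gap: 0.85
gripper_force: 0.0
```

Call:
{"name": "send_rows", "arguments": {"deltas": [[[-1.8,1.0,0],[-0.29,0.35,1.08],0.15],[[-3.4,2.0,0],[-0.58,0.7,2.16],0.15],[[-5.0,3.0,-0.05],[-0.88,1.04,3.24],0.15],[[-6.36,3.65,-0.07],[-1.17,1.39,4.32],0.15],[[-6.36,3.65,-0.07],[-1.17,1.39,4.32],0.15]]}}

```text
clock: 1.6
ee_pos: [0.6165, 0.2417, 0.0907]
tool_rot: [-0.168, 0.738, 0.622, 0.198]
wrist_force: [-0.0, 0.5, 1.2]
finger_gap: 0.849
gripper_force: 0.0
```

```bash
python3 - <<'E'
from h import *
plan([tcp(P1+[0,0,25],30,G1),tcp(P1,30,G1)])
E
```

```text
t 1.6 q [ 0.03  0.68  1.6   0.69  0.88 -0.26] f [-0.   0.5  1.2] gap 0.849 p [616.5 241.7  90.7]
0 [-1.16, -0.12, 2.25] [0.03, -0.02, -0.08]
1 [-0.5, -0.0, 0.87] [0.0, 0.0, -0.0]
```

Call:
{"name": "send_rows", "arguments": {"deltas": [[[-0.4,-0.04,0.75],[0.01,0,-0.02],0.15],[[-0.8,-0.08,1.5],[0.03,-0.02,-0.05],0.15],[[-1.16,-0.12,2.25],[0.03,-0.02,-0.08],0.15],[[-1.3,-0.12,2.5],[0.03,-0.02,-0.08],0.15],[[-1.3,-0.12,2.5],[0.03,-0.02,-0.08],0.15]]}}

```text
clock: 2.1
ee_pos: [0.6108, 0.2497, 0.0217]
tool_rot: [-0.168, 0.733, 0.63, 0.196]
wrist_force: [0.5, 0.6, 1.0]
finger_gap: 0.851
gripper_force: 0.0
```

```bash
python3 - <<'E'
from h import *
plan([tcp(P1,30,G1)])
E
```

```text
t 2.1 q [ 0.04  0.79  1.63  0.77  0.78 -0.39] f [0.5 0.6 1. ] gap 0.851 p [610.8 249.7  21.7]
0 [-0.52, 0.15, 0.59] [-0.04, 0.01, 0.08]
```

Call:
{"name": "send_rows", "arguments": {"deltas": [[[-0.2,0.1,0.2],[-0.02,0,0.04],0.15],[[-0.4,0.15,0.42],[-0.04,0.01,0.08],0.15],[[-0.52,0.15,0.59],[-0.04,0.01,0.08],0.15],[[-0.52,0.15,0.59],[-0.04,0.01,0.08],0.15],[[-0.52,0.15,0.59],[-0.04,0.01,0.08],0.15]]}}

```text
clock: 2.6
ee_pos: [0.6147, 0.2449, 0.0032]
tool_rot: [-0.167, 0.736, 0.626, 0.198]
wrist_force: [-0.4, 0.9, -0.4]
finger_gap: 0.85
gripper_force: 0.0
```

```bash
python3 - <<'E'
from h import *
plan([tcp(P1,30,G1)])
E
```

```text
t 2.6 q [ 0.03  0.82  1.63  0.8   0.75 -0.42] f [-0.4  0.9 -0.4] gap 0.85 p [614.7 244.9   3.2]
0 [-0.0, -0.04, 0.03] [0.01, -0.0, -0.0]
```

Call:
{"name": "send_rows", "arguments": {"deltas": [[[0,0,0],[0,0,0],0.22],[[0,0,0],[0,0,0],0.3],[[0,0,0],[0,0,0],0.4],[[0,0,0],[0,0,0],0.6],[[0,0,0],[0,0,0],0.8]]}}

```text
clock: 3.1
ee_pos: [0.6148, 0.2449, 0.0038]
tool_rot: [-0.167, 0.736, 0.626, 0.198]
wrist_force: [-2.4, -3.8, 7.5]
finger_gap: 0.687
gripper_force: 41.2
```

```bash
python3 - <<'E'
from h import *
plan([tcp(P1+[0,0,12],30,G1),tcp(P1+[0,0,100],30,G1)])
E
```

```text
t 3.1 q [ 0.03  0.82  1.63  0.8   0.75 -0.42] f [-2.4 -3.8  7.5] gap 0.687 p [614.8 244.9   3.8]
0 [0.22, -0.04, -0.37] [0.02, -0.01, 0.0]
1 [1.76, 0.0, -3.05] [-0.0, 0.0, 0.0]
```

Call:
{"name": "send_rows", "arguments": {"deltas": [[[0.1,0,-0.18],[0,0,0],0.8],[[0.22,0,-0.37],[0,0,0],0.8],[[0.6,0,-1.1],[0,0,0],0.8],[[1.3,0,-2.2],[0,0,0],0.8],[[1.9,0,-3.3],[0,0,0],0.8]]}}

```text
clock: 3.6
ee_pos: [0.6143, 0.2449, 0.0996]
tool_rot: [-0.167, 0.736, 0.626, 0.197]
wrist_force: [0.6, -0.6, -0.6]
finger_gap: 0.684
gripper_force: 43.0
```

```bash
python3 - <<'E'
from h import *
from station import *
d=snapshot("scene");u,v=proj(d,[.6125,.2368,.105]).astype(int)
print(u,v)
cv2.imwrite("pics/g1.png",cv2.resize(d["frame"][max(v-60,0):v+60,u-80:u+80,::-1],(800,600),interpolation=cv2.INTER_CUBIC))
plan([tcp(RK+[-30,110,130],-15,G1),tcp(RK+[0,0,70],-60,G1),tcp(RK+[0,0,40],-60,G1)])
E
```

```text
325 142
t 3.65 q [ 0.03  0.66  1.59  0.68  0.9  -0.24] f [3.7 0.9 6.3] gap 0.686 p [616.4 245.  104.7]
0 [-1.9, -0.55, -2.3] [0.03, -3.76, -0.0]
0 [-2.64, -0.56, -1.4] [0.04, -3.75, -0.0]
1 [-1.87, 0.95, 1.68] [-0.0, -3.75, 0.0]
1 [-1.08, 0.95, 2.28] [-0.0, -3.75, 0.0]
2 [1.04, -0.0, 0.6] [-0.0, -0.0, 0.0]
```

View pics/g1.png

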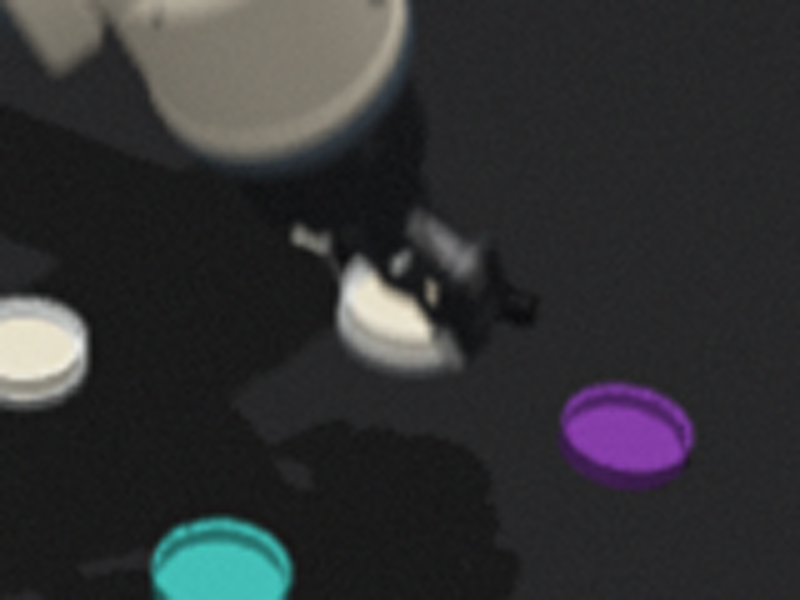

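The picture shows the whole plate, lid and base, held level at about (400,310). Next I carry it to the rack.

Call:
{"name": "send_rows", "arguments": {"deltas": [[[-0.4,-0.1,-0.5],[0,-0.75,0],0.8],[[-0.8,-0.2,-1.0],[0,-1.5,0],0.8],[[-1.2,-0.3,-1.4],[0,-2.25,0],0.8],[[-1.6,-0.4,-1.9],[0,-3.0,0],0.8],[[-1.9,-0.5,-2.3],[0,-3.75,0],0.8]]}}

```text
clock: 4.15
ee_pos: [0.591, 0.1769, 0.1253]
tool_rot: [-0.04, 0.76, 0.646, 0.05]
wrist_force: [-0.5, 0.8, -0.4]
finger_gap: 0.686
gripper_force: 43.0
```

Call:
{"name": "send_rows", "arguments": {"deltas": [[[-0.5,-0.1,-0.3],[0,-0.75,0],0.8],[[-1.1,-0.2,-0.6],[0,-1.5,0],0.8],[[-1.6,-0.3,-0.9],[0,-2.25,0],0.8],[[-2.1,-0.45,-1.2],[0,-3.0,0],0.8],[[-2.64,-0.56,-1.4],[0,-3.75,0],0.8]]}}

```text
clock: 4.65
ee_pos: [0.566, 0.1106, 0.1515]
tool_rot: [0.087, 0.755, 0.642, -0.099]
wrist_force: [-0.3, -0.6, -0.6]
finger_gap: 0.687
gripper_force: 43.0
```

```bash
python3 - <<'E'
from h import *
plan([tcp(RK+[0,0,70],-60,G1),tcp(RK+[0,0,40],-60,G1)])
E
```

```text
t 4.65 q [ 0.23  0.57  1.48 -0.26  1.2   0.5 ] f [-0.3 -0.6 -0.6] gap 0.687 p [566.  110.6 151.5]
0 [-1.87, 0.95, 1.59] [0.01, -3.74, -0.01]
0 [-1.13, 0.95, 2.19] [0.01, -3.74, -0.02]
1 [1.04, 0.0, 0.6] [-0.0, 0.0, 0.01]
```

Call:
{"name": "send_rows", "arguments": {"deltas": [[[-0.4,0.2,0.3],[0,-0.75,0],0.8],[[-0.8,0.4,0.6],[0,-1.5,0],0.8],[[-1.1,0.6,0.9],[0,-2.25,0],0.8],[[-1.5,0.8,1.2],[0,-3.0,0],0.8],[[-1.87,0.95,1.59],[0,-3.74,0],0.8]]}}

```text
clock: 5.15
ee_pos: [0.581, 0.0523, 0.1247]
tool_rot: [0.21, 0.721, 0.613, -0.244]
wrist_force: [-0.1, 0.1, -0.7]
finger_gap: 0.685
gripper_force: 43.0
```

Call:
{"name": "send_rows", "arguments": {"deltas": [[[-0.3,0.25,0.55],[0,-0.94,0],0.8],[[-0.6,0.5,1.1],[0,-1.87,0],0.8],[[-0.9,0.7,1.65],[0,-2.8,0],0.8],[[-1.13,0.95,2.19],[0,-3.74,0],0.8],[[-1.13,0.95,2.19],[0,-3.74,0],0.8]]}}

```text
clock: 5.65
ee_pos: [0.594, -0.0068, 0.0953]
tool_rot: [0.323, 0.659, 0.561, -0.382]
wrist_force: [-0.2, -0.7, -0.5]
finger_gap: 0.681
gripper_force: 43.0
```

```bash
python3 - <<'E'
from h import *
from station import *
plan([tcp(RK+[0,0,40],-60,G1)])
for n in ("scene","top"):
    d=snapshot(n);np.savez("n_"+n,**d);u,v=proj(d,[.596,0,.08]).astype(int);print(n,u,v)
    cv2.imwrite(f"pics/r1{n}.png",cv2.resize(d["frame"][max(v-60,0):v+60,u-80:u+80,::-1],(800,600),interpolation=cv2.INTER_CUBIC))
E
```

```text
t 5.65 q [ 0.33  0.95  1.34 -0.87  1.55  0.84] f [-0.2 -0.7 -0.5] gap 0.681 p [594.   -6.8  95.3]
0 [0.9, 0.05, 0.51] [-0.02, 0.01, 0.02]
scene 243 205
top 282 178
```

View pics/r1scene.png

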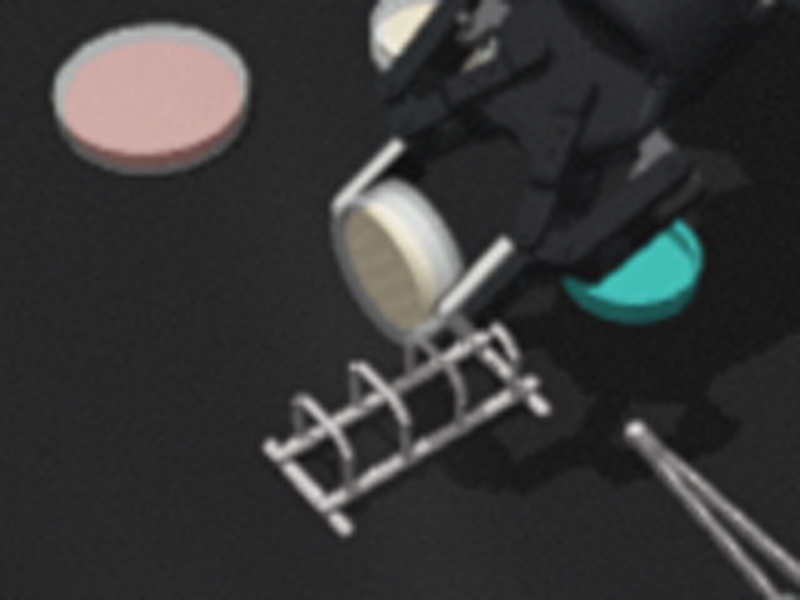

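The plate is on edge at about (395,260), closed between the pads, with the rack below at (400,430). I now measure its axis and centre from depth.

```bash
python3 - <<'E'
from h import *
d=dict(np.load("n_scene.npz"));C=cloud(d)*1000
# crop px -> full: u=243-80+x/5, v=205-60+y/5
c0=tcp(RK,0)[0]
import sys
v,u=np.mgrid[:384,:512]
m=(((u-163-75.)/9)**2+((v-145-52.)/11)**2<.6)
Q=C[m];Q=Q[(np.linalg.norm(Q-np.array([596,0,105]),axis=1)<45)]
for _ in range(5):
    mu=Q.mean(0);n=np.linalg.svd(Q-mu)[2][2];r=(Q-mu)@n;Q=Q[abs(r)<2.5*r.std()+.1]
n*=-np.sign(n[1]);print(len(Q),mu,n,r.std(),"tilt",np.degrees(np.arcsin(n[2])),"az",np.degrees(np.arctan2(n[0],n[1])))
# face points overall: all near this plane
A=C.reshape(-1,3);A=A[(abs((A-mu)@n)<1.5)&(np.linalg.norm(A-mu,axis=1)<45)]
print(len(A),A.min(0),A.max(0),"along yr from rack", (mu-[596.3,.6,0])@yr)
E
```

```text
166 [592.51154841 -10.71320353 107.41766597] [-0.16644998 -0.98603957  0.00451316] 0.5159494701101287 tilt 0.2585860261163694 az -170.41842425467368
337 [563.15559217 -16.07150276  70.54299063] [623.76526885  -5.24816041 133.96622621] along yr from rack -11.773644076789843
```

```bash
python3 - <<'E'
from h import *
o=1.5*yr
plan([tcp(RK+o+[0,0,36],-60,G1),tcp(RK+o+[0,0,10],-60,G1)])
E
```

```text
t 5.75 q [ 0.33  0.94  1.34 -0.87  1.55  0.84] f [-0.1 -0.2  0.7] gap 0.687 p [594.8  -5.9  97.6]
0 [1.13, 0.02, 0.63] [-0.0, -0.05, -0.01]
1 [0.9, -0.0, 0.52] [-0.0, 0.0, 0.0]
```

Call:
{"name": "send_rows", "arguments": {"deltas": [[[0.3,0,0.15],[0,0,0],0.8],[[0.6,0,0.35],[0,-0.05,0],0.8],[[0.9,0.02,0.5],[0,-0.05,0],0.8],[[1.13,0.02,0.63],[0,-0.05,0],0.8],[[1.13,0.02,0.63],[0,-0.05,0],0.8]]}}

```text
clock: 6.25
ee_pos: [0.5952, -0.006, 0.0645]
tool_rot: [0.325, 0.659, 0.56, -0.382]
wrist_force: [-0.5, -0.2, -0.0]
finger_gap: 0.687
gripper_force: 43.0
```

Call:
{"name": "send_rows", "arguments": {"deltas": [[[0.2,0,0.12],[0,0,0],0.8],[[0.4,0,0.24],[0,0,0],0.8],[[0.6,0,0.36],[0,0,0],0.8],[[0.75,0,0.43],[0,0,0],0.8],[[0.9,0,0.52],[0,0,0],0.8]]}}

```text
clock: 6.75
ee_pos: [0.5955, -0.006, 0.0391]
tool_rot: [0.325, 0.659, 0.56, -0.382]
wrist_force: [0.0, 0.6, -0.7]
finger_gap: 0.684
gripper_force: 43.0
```

```bash
python3 - <<'E'
from h import *
from station import *
o=1.5*yr
plan([tcp(RK+o+[0,0,1],-60,G1)])
d=snapshot("scene");u,v=proj(d,[.596,0,.05]).astype(int)
cv2.imwrite(f"pics/r2.png",cv2.resize(d["frame"][max(v-60,0):v+60,u-80:u+80,::-1],(800,600),interpolation=cv2.INTER_CUBIC))
E
```

```text
t 6.75 q [ 0.33  1.03  1.33 -0.88  1.5   0.9 ] f [ 0.   0.6 -0.7] gap 0.684 p [595.5  -6.   39.1]
0 [0.32, -0.01, 0.15] [-0.0, 0.03, -0.01]
```

View pics/r2.png

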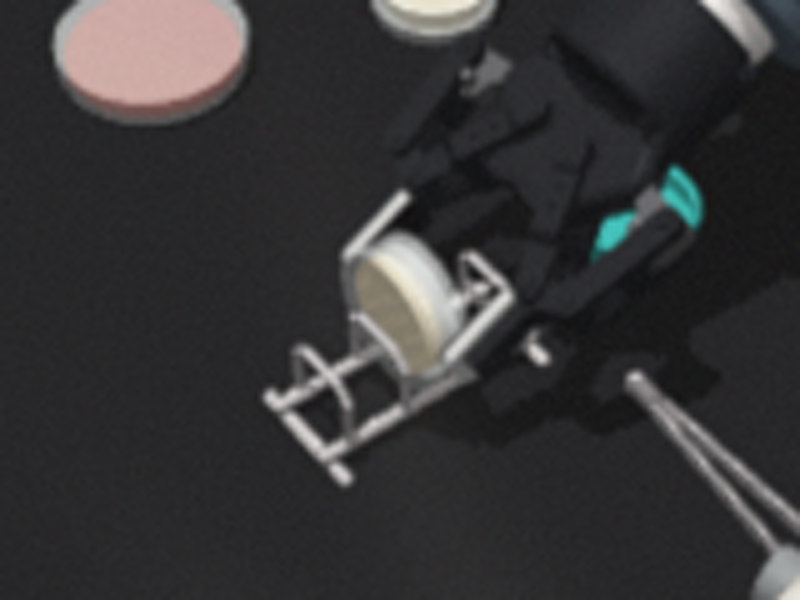

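The plate is seated between the middle hoops at (400,300) with no contact force. I lower it the last few millimetres.

Call:
{"name": "send_rows", "arguments": {"deltas": [[[0.1,0,0.05],[0,0,0],0.8],[[0.18,0,0.08],[0,0,0],0.8],[[0.24,0,0.11],[0,0,0],0.8],[[0.28,0,0.13],[0,0,0],0.8],[[0.28,0,0.13],[0,0,0],0.8]]}}

```text
clock: 7.3
ee_pos: [0.5957, -0.0053, 0.0318]
tool_rot: [0.325, 0.659, 0.56, -0.382]
wrist_force: [0.6, 0.4, -0.1]
finger_gap: 0.689
gripper_force: 43.0
```

```bash
python3 - <<'E'
from h import *
plan([tcp(RK+1.5*yr,-60,G1)])
E
```

```text
t 7.3 q [ 0.33  1.04  1.33 -0.88  1.5   0.91] f [ 0.6  0.4 -0.1] gap 0.689 p [595.7  -5.3  31.8]
0 [0.09, -0.01, 0.05] [0.0, 0.03, -0.01]
```

Go down 2.5 mm more in small rows, then open.

Call:
{"name": "send_rows", "arguments": {"deltas": [[[0.04,0,0.02],[0,0,0],0.8],[[0.07,0,0.04],[0,0,0],0.8],[[0.09,0,0.05],[0,0,0],0.8],[[0.09,0,0.05],[0,0,0],0.8],[[0.09,0,0.05],[0,0,0],0.8]]}}

```text
clock: 7.8
ee_pos: [0.5958, -0.0055, 0.031]
tool_rot: [0.326, 0.659, 0.56, -0.382]
wrist_force: [-4.1, 2.2, 16.5]
finger_gap: 0.686
gripper_force: 44.0
```

Call:
{"name": "send_rows", "arguments": {"deltas": [[[0,0,0],[0,0,0],0.29],[[0,0,0],[0,0,0],0.26],[[0,0,0],[0,0,0],0.2],[[0,0,0],[0,0,0],0.1],[[0,0,0],[0,0,0],0.1]]}}

```text
clock: 8.3
ee_pos: [0.5957, -0.0053, 0.0291]
tool_rot: [0.325, 0.659, 0.56, -0.381]
wrist_force: [-1.0, -0.1, 0.2]
finger_gap: 0.902
gripper_force: 0.0
```

```bash
python3 - <<'E'
from h import *
from scipy.spatial.transform import Rotation
# fingertip of open gripper back off along -t 60, then over the top
A=tcp(RK+1.5*yr,-60,(-3.7,-10.8)); t=F(-60).as_matrix()[:,2]
w1=(A[0]-65*t,-60,0)
C=RK+1.5*yr
plan([w1,(C+[0,0,130]+25*yr,-15,0),(C+[0,0,130]-15*yr,30,0),tcp(C+[0,0,65],45,G2),tcp(C+[0,0,25],45,G2),tcp(C,45,G2)])
E
```

```text
t 8.3 q [ 0.33  1.05  1.33 -0.88  1.5   0.91] f [-1.  -0.1  0.2] gap 0.902 p [595.7  -5.3  29.1]
0 [-0.01, -0.01, -2.6] [-0.0, 0.03, -0.01]
1 [-2.08, -0.0, -0.65] [0.0, 3.75, -0.0]
1 [-1.67, -0.0, -1.39] [0.0, 3.75, -0.0]
2 [-0.77, -0.0, 0.21] [0.0, 3.75, -0.0]
2 [-0.79, -0.0, -0.11] [0.0, 3.75, -0.0]
3 [-0.87, -0.0, 2.93] [0.0, 2.5, 0.0]
4 [-1.13, -0.0, 1.13] [0.0, -0.0, 0.0]
5 [-0.7, -0.0, 0.7] [0.0, -0.0, 0.0]
```

Call:
{"name": "send_rows", "arguments": {"deltas": [[[0,0,-0.4],[0,0,0],0.1],[[0,0,-1.0],[0,0,0],0.1],[[0,0,-1.7],[0,0,0],0.1],[[0,0,-2.3],[0,0,0],0.1],[[0,0,-2.6],[0,0,0],0.1]]}}

```text
clock: 8.8
ee_pos: [0.6054, 0.0525, 0.0627]
tool_rot: [0.326, 0.659, 0.561, -0.38]
wrist_force: [0.4, -0.8, -0.9]
finger_gap: 0.901
gripper_force: 0.0
```

Call:
{"name": "send_rows", "arguments": {"deltas": [[[-0.5,0,-0.15],[0,0.75,0],0.1],[[-1.0,0,-0.3],[0,1.5,0],0.1],[[-1.4,0,-0.45],[0,2.25,0],0.1],[[-1.8,0,-0.6],[0,3.0,0],0.1],[[-2.08,0,-0.65],[0,3.75,0],0.1]]}}

```text
clock: 9.3
ee_pos: [0.6031, 0.0393, 0.116]
tool_rot: [0.209, 0.722, 0.613, -0.244]
wrist_force: [-0.3, -0.3, -0.0]
finger_gap: 0.899
gripper_force: 0.0
```

Call:
{"name": "send_rows", "arguments": {"deltas": [[[-0.35,0,-0.3],[0,0.75,0],0.1],[[-0.7,0,-0.6],[0,1.5,0],0.1],[[-1.0,0,-0.9],[0,2.25,0],0.1],[[-1.35,0,-1.15],[0,3.0,0],0.1],[[-1.67,0,-1.39],[0,3.75,0],0.1]]}}

```text
clock: 9.8
ee_pos: [0.601, 0.0274, 0.1689]
tool_rot: [0.085, 0.755, 0.642, -0.098]
wrist_force: [-0.6, -0.3, 0.3]
finger_gap: 0.899
gripper_force: 0.0
```

Call:
{"name": "send_rows", "arguments": {"deltas": [[[-0.15,0,0.05],[0,0.75,0],0.1],[[-0.3,0,0.1],[0,1.5,0],0.1],[[-0.45,0,0.15],[0,2.25,0],0.1],[[-0.6,0,0.2],[0,3.0,0],0.1],[[-0.77,0,0.21],[0,3.75,0],0.1]]}}

```text
clock: 10.3
ee_pos: [0.5977, 0.0076, 0.1683]
tool_rot: [-0.042, 0.76, 0.647, 0.051]
wrist_force: [0.3, 0.5, -0.0]
finger_gap: 0.901
gripper_force: 0.0
```

Call:
{"name": "send_rows", "arguments": {"deltas": [[[-0.15,0,0],[0,0.75,0],0.1],[[-0.3,0,0],[0,1.5,0],0.1],[[-0.45,0,-0.05],[0,2.25,0],0.1],[[-0.6,0,-0.1],[0,3.0,0],0.1],[[-0.79,0,-0.11],[0,3.75,0],0.1]]}}

```text
clock: 10.8
ee_pos: [0.5947, -0.0122, 0.1687]
tool_rot: [-0.167, 0.735, 0.626, 0.198]
wrist_force: [0.0, 0.9, -0.5]
finger_gap: 0.902
gripper_force: 0.0
```

```bash
cat > look.py <<'E'
import sys
from h import *
from station import *
d=snapshot("scene");np.savez("n_scene",**d);C=cloud(d)*1000
A=C.reshape(-1,3);k=(A-RK)@yr;x=(A-RK)@xr
# upper part of plate in the slot, above hoops
m=(abs(x)<24)&(abs(k)<16)&(A[:,2]>45)&(A[:,2]<72)
k=k[m];z=A[m,2];b=k<np.percentile(k,30)+2
print(m.sum(),"k range",np.percentile(k,[2,25,50,75,98]).round(1),"zmax",z.max().round(1))
for lo in range(45,70,5):
    s=(z>lo)&(z<lo+5); 
    if s.any(): print(lo,s.sum(),k[s].min().round(1),np.median(k[s]).round(1),k[s].max().round(1))
C=RK+1.5*yr
plan([tcp(C+[0,0,65],45,G2),tcp(C+[0,0,25],45,G2),tcp(C,45,G2)])
u,v=proj(d,[.596,0,.05]).astype(int)
cv2.imwrite(f"pics/{sys.argv[1]}.png",cv2.resize(d["frame"][max(v-45,0):v+45,u-60:u+60,::-1],(800,600),interpolation=cv2.INTER_CUBIC))
E
python3 look.py r3
```

```text
301 k range [-8.3 -7.  -2.4  5.  12.7] zmax 70.7
45 28 -9.1 -7.7 -6.1
50 37 -8.5 -7.0 13.6
55 53 -8.3 -5.3 11.3
60 82 -8.0 0.5 12.8
65 100 -7.2 3.0 13.3
t 10.85 q [-0.41  0.57  1.54  0.55  1.22 -0.49] f [-1.1 -5.2 -2.3] gap 0.9 p [594.2 -13.8 167.6]
0 [-0.84, -0.02, 2.93] [0.02, 2.45, -0.0]
1 [-1.13, 0.0, 1.14] [0.0, 0.0, -0.0]
2 [-0.71, 0.0, 0.7] [0.0, 0.0, -0.0]
```

View pics/r3.png

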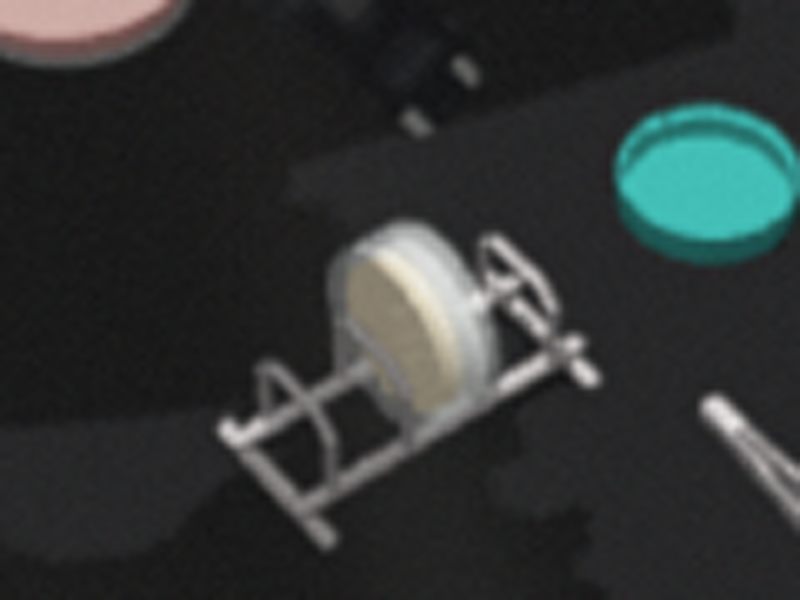

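The plate stands closed in the slot at (410,310), with its top leaning towards +yr. I fit its face to get the lean.

```bash
cat > lean.py <<'E'
from h import *
def lean(f="n_scene.npz"):
    d=dict(np.load(f));A=cloud(d).reshape(-1,3)*1000-RK
    k,x,z=A@yr,A@xr,A[:,2]
    r=np.hypot(x,z); m=(r<24)&(k<-3)&(k>-15)&(z>5)
    x,k,z=x[m],k[m],z[m]
    for _ in range(8):
        c=np.linalg.lstsq(np.c_[z,x,np.ones_like(x)],k,rcond=None)[0];e=k-np.c_[z,x,np.ones_like(x)]@c
        g=abs(e)<max(1.2,2*e.std());x,k,z=x[g],k[g],z[g]
    de=np.degrees(np.arctan(c[0]));print("n",len(k),"lean",de,"skew",np.degrees(np.arctan(c[1])),"face k at centre",c[2],e.std())
    return de,c[2]
if __name__=="__main__":
    de,k0=lean()
    C=RK+(k0+10)*yr
    C2=RK+1*yr
    print(C,C2)
    plan([tcp(C2+[0,0,65],45-de,G2),tcp(C2+[0,0,25],45-de,G2),tcp(C2,45-de,G2)])
E
python3 lean.py
```

```text
n 68 lean 2.893307686598944 skew -1.0334588071987738 face k at centre -8.304109982223713 0.5583961464449565
[596.57137375   2.27403681  37.9       ] [596.46001848   1.58711402  37.9       ]
t 10.85 q [-0.41  0.57  1.54  0.55  1.22 -0.49] f [-1.1 -5.2 -2.3] gap 0.9 p [594.2 -13.8 167.6]
0 [-0.87, -0.02, 2.92] [0.02, 1.97, -0.0]
1 [-1.08, 0.0, 1.19] [0.0, -0.0, -0.0]
2 [-0.67, 0.0, 0.74] [0.0, -0.0, -0.0]
```

Call:
{"name": "send_rows", "arguments": {"deltas": [[[-0.17,0,0.6],[0,0.4,0],0.15],[[-0.35,0,1.2],[0,0.8,0],0.15],[[-0.52,0,1.8],[0,1.2,0],0.15],[[-0.7,0,2.4],[0,1.6,0],0.15],[[-0.87,0,2.92],[0,1.97,0],0.15]]}}

```text
clock: 11.35
ee_pos: [0.5973, 0.0055, 0.0933]
tool_rot: [-0.23, 0.711, 0.606, 0.271]
wrist_force: [1.5, 0.1, 0.7]
finger_gap: 0.851
gripper_force: 0.0
```

Call:
{"name": "send_rows", "arguments": {"deltas": [[[-0.3,0,0.33],[0,0,0],0.15],[[-0.6,0,0.66],[0,0,0],0.15],[[-0.9,0,0.99],[0,0,0],0.15],[[-1.08,0,1.19],[0,0,0],0.15],[[-1.08,0,1.19],[0,0,0],0.15]]}}

```text
clock: 11.85
ee_pos: [0.597, 0.0048, 0.053]
tool_rot: [-0.23, 0.712, 0.606, 0.271]
wrist_force: [-0.0, -0.2, 0.6]
finger_gap: 0.852
gripper_force: 0.0
```

```bash
python3 - <<'E'
from h import *
C2=RK+1.4*yr
plan([tcp(C2,42,G2)])
E
```

```text
t 11.85 q [-0.47  0.81  1.61  0.78  1.13 -0.8 ] f [-0.  -0.2  0.6] gap 0.852 p [597.    4.8  53. ]
0 [-0.66, -0.0, 0.72] [0.01, 0.06, 0.0]
```

Call:
{"name": "send_rows", "arguments": {"deltas": [[[-0.22,0,0.24],[0,0,0],0.15],[[-0.44,0,0.48],[0,0,0],0.15],[[-0.66,0,0.72],[0,0,0],0.15],[[-0.66,0,0.72],[0,0,0],0.15],[[-0.66,0,0.72],[0,0,0],0.15]]}}

```text
clock: 12.35
ee_pos: [0.5971, 0.0042, 0.0291]
tool_rot: [-0.23, 0.712, 0.606, 0.271]
wrist_force: [-0.4, 0.5, -0.3]
finger_gap: 0.848
gripper_force: 0.0
```

Call:
{"name": "send_rows", "arguments": {"deltas": [[[0,0,0],[0,0,0],0.22],[[0,0,0],[0,0,0],0.3],[[0,0,0],[0,0,0],0.4],[[0,0,0],[0,0,0],0.6],[[0,0,0],[0,0,0],0.8]]}}

```text
clock: 12.85
ee_pos: [0.597, 0.0041, 0.0298]
tool_rot: [-0.23, 0.712, 0.606, 0.271]
wrist_force: [-6.0, -4.2, 6.2]
finger_gap: 0.689
gripper_force: 40.9
```

```bash
python3 - <<'E'
from h import *
C2=RK+1.4*yr
g=G2
plan([tcp(C2+[0,0,3],42,g),tcp(C2+[0,0,60],42,g),tcp(C2+[-20,-100,130],0,g),tcp(S+[0,0,70],-45,g)])
E
```

```text
t 12.85 q [-0.47  0.85  1.61  0.79  1.1  -0.83] f [-6.  -4.2  6.2] gap 0.689 p [597.    4.1  29.8]
0 [0.06, -0.01, -0.05] [0.01, 0.06, 0.01]
1 [1.52, 0.0, -1.69] [0.0, -0.0, -0.0]
2 [-0.67, -0.07, -2.51] [0.0, -3.5, -0.0]
2 [-1.52, -0.07, -2.1] [0.0, -3.5, -0.0]
3 [-3.5, 0.39, 1.18] [-0.0, -3.75, -0.0]
3 [-2.77, 0.39, 2.43] [-0.0, -3.75, -0.0]
```

Call:
{"name": "send_rows", "arguments": {"deltas": [[[0.15,0,-0.17],[0,0,0],0.8],[[0.45,0,-0.5],[0,0,0],0.8],[[0.85,0,-0.95],[0,0,0],0.8],[[1.25,0,-1.4],[0,0,0],0.8],[[1.58,0,-1.74],[0,0,0],0.8]]}}

```text
clock: 13.35
ee_pos: [0.5976, 0.0047, 0.09]
tool_rot: [-0.229, 0.712, 0.606, 0.272]
wrist_force: [0.7, 0.0, -0.1]
finger_gap: 0.685
gripper_force: 42.8
```

Call:
{"name": "send_rows", "arguments": {"deltas": [[[-0.13,0,-0.5],[0,-0.7,0],0.8],[[-0.27,0,-1.0],[0,-1.4,0],0.8],[[-0.4,0,-1.5],[0,-2.1,0],0.8],[[-0.54,0,-2.0],[0,-2.8,0],0.8],[[-0.67,-0.07,-2.51],[0,-3.5,0],0.8]]}}

```text
clock: 13.85
ee_pos: [0.587, -0.049, 0.1252]
tool_rot: [-0.114, 0.75, 0.637, 0.136]
wrist_force: [-0.2, -0.1, -1.0]
finger_gap: 0.685
gripper_force: 42.8
```

Call:
{"name": "send_rows", "arguments": {"deltas": [[[-0.3,0,-0.42],[0,-0.7,0],0.8],[[-0.6,0,-0.84],[0,-1.4,0],0.8],[[-0.9,0,-1.26],[0,-2.1,0],0.8],[[-1.2,0,-1.7],[0,-2.8,0],0.8],[[-1.52,-0.07,-2.1],[0,-3.5,0],0.8]]}}

```text
clock: 14.35
ee_pos: [0.5765, -0.102, 0.1611]
tool_rot: [0.004, 0.762, 0.647, -0.003]
wrist_force: [-0.0, -0.1, -0.8]
finger_gap: 0.685
gripper_force: 42.8
```

```bash
python3 - <<'E'
from h import *
t=dict(np.load("top.npz"));print("flask",ray(t,(365,118),0))
plan([tcp(S+[0,0,70],-45,G2)])
E
```

```text
flask [ 0.75247877 -0.20152586  0.        ]
t 14.35 q [-0.27  0.51  1.53 -0.01  1.09 -0.11] f [-0.  -0.1 -0.8] gap 0.685 p [ 576.5 -102.   161.1]
0 [-3.49, 0.38, 1.25] [0.01, -3.71, -0.01]
0 [-2.76, 0.38, 2.49] [0.01, -3.7, -0.02]
```

Call:
{"name": "send_rows", "arguments": {"deltas": [[[-0.7,0.08,0.25],[0,-0.75,0],0.8],[[-1.4,0.15,0.5],[0,-1.5,0],0.8],[[-2.1,0.23,0.75],[0,-2.25,0],0.8],[[-2.8,0.3,1.0],[0,-3.0,0],0.8],[[-3.49,0.38,1.25],[0,-3.71,0],0.8]]}}

```text
clock: 14.85
ee_pos: [0.5719, -0.19, 0.1298]
tool_rot: [0.129, 0.747, 0.635, -0.15]
wrist_force: [-0.1, 0.1, -0.4]
finger_gap: 0.687
gripper_force: 42.8
```

Call:
{"name": "send_rows", "arguments": {"deltas": [[[-0.7,0.1,0.6],[0,-0.93,0],0.8],[[-1.4,0.2,1.2],[0,-1.86,0],0.8],[[-2.1,0.29,1.85],[0,-2.8,0],0.8],[[-2.76,0.38,2.49],[0,-3.7,0],0.8],[[-2.76,0.38,2.49],[0,-3.7,0],0.8]]}}

```text
clock: 15.35
ee_pos: [0.5659, -0.2776, 0.0963]
tool_rot: [0.247, 0.704, 0.599, -0.292]
wrist_force: [-0.1, 0.6, -0.7]
finger_gap: 0.68
gripper_force: 43.1
```

```bash
cat > hang.py <<'E'
import sys
from h import *
from station import *
def circ(p,r0=30):  # centre of circle from boundary pts
    return np.round(cv2.minEnclosingCircle(p.astype('f4'))[0],1),round(cv2.minEnclosingCircle(p.astype('f4'))[1],1)
h=float(sys.argv[1])  # expected top height of held plate, mm
for n in("scene","top"):
    d=snapshot(n);np.savez("n_"+n,**d);A=cloud(d).reshape(-1,3)*1000
    col=d["frame"].reshape(-1,3).astype(int); bright=col.min(1)>90
    m=bright&(np.hypot(*(A[:,:2]-S[:2]).T)<36)&(abs(A[:,2]-h)<9)
    Q=A[m]
    if len(Q)<20: print(n,len(Q));continue
    for _ in range(5):
        B=np.c_[Q[:,:2]-S[:2],np.ones(len(Q))];c=np.linalg.lstsq(B,Q[:,2],rcond=None)[0];e=Q[:,2]-B@c;Q=Q[abs(e)<max(1.5,2*e.std())]
    print(n,len(Q),"z at S",c[2].round(1),"slope deg",np.degrees(c[:2]).round(1),"along yr",np.degrees(c[:2]@yr[:2]).round(1),circ(Q[:,:2]))
plan([tcp(S+[0,0,70],-45,G2)])
E
python3 hang.py 113
python3 -c "
from h import *
d=dict(np.load('n_scene.npz'));u,v=proj(d,[.5686,-.269,.09]).astype(int)
cv2.imwrite('pics/s1.png',cv2.resize(d['frame'][max(v-60,0):v+60,max(u-80,0):u+80,::-1],(800,600),interpolation=cv2.INTER_CUBIC))"
```

```text
scene 748 z at S 108.2 slope deg [2.  0.4] along yr 0.7 (array([ 570. , -266.8]), 35.0)
top 458 z at S 109.6 slope deg [2.  0.6] along yr 0.9 (array([ 568.1, -269.2]), 31.8)
t 15.45 q [-0.17  0.76  1.59 -0.95  1.04  0.6 ] f [0.4 0.6 0.4] gap 0.685 p [ 567.  -276.8   98.1]
0 [-0.09, 0.01, -0.02] [-0.0, -0.06, -0.02]
```

View pics/s1.png

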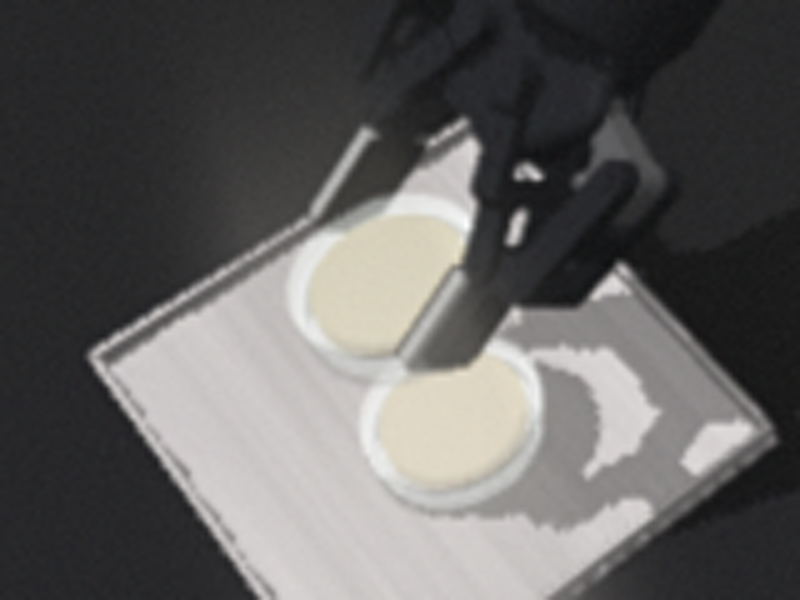

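The plate is held inverted and level at (390,280), and the stack plate is at (450,425). The measured centre (568.1,-269.2) matches the stack, so I lower it straight down.

Call:
{"name": "send_rows", "arguments": {"deltas": [[[0.3,0,0.3],[0,0,0],0.8],[[0.7,0,0.7],[0,0,0],0.8],[[1.1,0,1.1],[0,0,0],0.8],[[1.4,0,1.4],[0,0,0],0.8],[[1.6,0,1.6],[0,0,0],0.8]]}}

```text
clock: 15.95
ee_pos: [0.5667, -0.2771, 0.0398]
tool_rot: [0.247, 0.704, 0.599, -0.29]
wrist_force: [0.9, -0.5, -0.0]
finger_gap: 0.686
gripper_force: 43.1
```

Call:
{"name": "send_rows", "arguments": {"deltas": [[[0.05,0,0.05],[0,0,0],0.8],[[0.1,0,0.1],[0,0,0],0.8],[[0.14,0,0.14],[0,0,0],0.8],[[0.14,0,0.14],[0,0,0],0.8],[[0.14,0,0.14],[0,0,0],0.8]]}}

```text
clock: 16.45
ee_pos: [0.5673, -0.2772, 0.0366]
tool_rot: [0.248, 0.705, 0.599, -0.29]
wrist_force: [0.5, -1.0, -0.1]
finger_gap: 0.685
gripper_force: 43.1
```

```bash
python3 hang.py 48; python3 -c "
from h import *
plan([tcp(S,-45,G2)])"
```

```text
scene 700 z at S 48.4 slope deg [1.9 0.5] along yr 0.8 (array([ 570.9, -269.1]), 33.6)
top 0
t 16.55 q [-0.17  0.86  1.6  -1.01  0.98  0.71] f [ 0.3 -0.4 -0.6] gap 0.687 p [ 567.2 -277.2   36.6]
0 [-1.82, 0.01, -1.78] [0.01, -0.03, -0.02]
t 16.55 q [-0.17  0.86  1.6  -1.01  0.98  0.71] f [ 0.3 -0.4 -0.6] gap 0.687 p [ 567.2 -277.2   36.6]
0 [0.16, 0.0, 0.21] [0.01, -0.03, -0.02]
```

Call:
{"name": "send_rows", "arguments": {"deltas": [[[0.04,0,0.04],[0,0,0],0.8],[[0.08,0,0.08],[0,0,0],0.8],[[0.12,0,0.12],[0,0,0],0.8],[[0.12,0,0.12],[0,0,0],0.8],[[0.12,0,0.12],[0,0,0],0.8]]}}

```text
clock: 17.05
ee_pos: [0.5671, -0.2772, 0.032]
tool_rot: [0.247, 0.704, 0.599, -0.29]
wrist_force: [1.1, 0.6, 0.0]
finger_gap: 0.682
gripper_force: 43.1
```

Call:
{"name": "send_rows", "arguments": {"deltas": [[[0.01,0,0.01],[0,0,0],0.8],[[0.02,0,0.02],[0,0,0],0.8],[[0.03,0,0.03],[0,0,0],0.8],[[0.03,0,0.03],[0,0,0],0.8],[[0.03,0,0.03],[0,0,0],0.8]]}}

```text
clock: 17.55
ee_pos: [0.567, -0.2772, 0.0315]
tool_rot: [0.248, 0.704, 0.599, -0.29]
wrist_force: [-1.1, 3.0, 7.6]
finger_gap: 0.682
gripper_force: 43.9
```

Call:
{"name": "send_rows", "arguments": {"deltas": [[[0.01,0,0.01],[0,0,0],0.8],[[0.01,0,0.01],[0,0,0],0.31],[[0.01,0,0.01],[0,0,0],0.28],[[0.01,0,0.01],[0,0,0],0.2],[[0.01,0,0.01],[0,0,0],0.1]]}}

```text
clock: 18.05
ee_pos: [0.5671, -0.2772, 0.0306]
tool_rot: [0.247, 0.705, 0.599, -0.29]
wrist_force: [-0.1, 0.6, -0.4]
finger_gap: 0.901
gripper_force: 0.0
```

Call:
{"name": "send_rows", "arguments": {"deltas": [[[0,0,0],[0,0,0],0.1],[[0,0,-0.3],[0,0,0],0.1],[[0,0,-1.2],[0,0,0],0.1],[[0,0,-2.4],[0,0,0],0.1],[[0,0,-3.6],[0,0,0],0.1]]}}

```text
clock: 18.55
ee_pos: [0.5771, -0.2136, 0.0954]
tool_rot: [0.247, 0.705, 0.599, -0.29]
wrist_force: [0.2, 0.5, 0.6]
finger_gap: 0.898
gripper_force: 0.0
```

```bash
python3 hang.py 43; python3 - <<'E'
from h import *
plan([(np.array([540,-60,190.]),0,0),(np.array([450,90,150.]),15,0),tcp(P2+[0,0,70],30,G1)])
E
```

```text
scene 843 z at S 43.0 slope deg [ 0.2 -0.2] along yr -0.2 (array([ 569.4, -269. ]), 31.2)
top 540 z at S 43.6 slope deg [0.2 0. ] along yr 0.0 (array([ 568.8, -269.9]), 30.7)
t 18.65 q [-0.06  0.77  1.56 -0.9   1.11  0.64] f [ 0.  -0.6 -0.7] gap 0.897 p [ 579.1 -212.3   97.2]
0 [-1.98, -0.06, 1.8] [0.05, -0.04, -0.02]
t 18.65 q [-0.06  0.77  1.56 -0.9   1.11  0.64] f [ 0.  -0.6 -0.7] gap 0.897 p [ 579.1 -212.3   97.2]
0 [0.74, -1.25, -3.35] [0.03, 3.73, -0.0]
0 [1.95, -1.25, -2.82] [0.03, 3.73, -0.01]
1 [5.35, -4.51, 1.6] [-0.01, 2.5, 0.0]
2 [2.86, -0.99, 3.98] [0.0, 2.5, 0.0]
```

The first plate sits flat at z 43 mm, centred at (568.8,-269.9). Now the second plate.

Call:
{"name": "send_rows", "arguments": {"deltas": [[[0.15,-0.25,-0.67],[0,0.75,0],0.15],[[0.3,-0.5,-1.34],[0,1.5,0],0.15],[[0.45,-0.75,-2.0],[0,2.25,0],0.15],[[0.6,-1.0,-2.7],[0,3.0,0],0.15],[[0.74,-1.25,-3.35],[0.03,3.73,0],0.15]]}}

```text
clock: 19.15
ee_pos: [0.5577, -0.1377, 0.1413]
tool_rot: [0.124, 0.748, 0.635, -0.147]
wrist_force: [-0.4, -0.1, -0.4]
finger_gap: 0.849
gripper_force: 0.0
```

Call:
{"name": "send_rows", "arguments": {"deltas": [[[0.4,-0.25,-0.56],[0,0.75,0],0.15],[[0.8,-0.5,-1.1],[0,1.5,0],0.15],[[1.2,-0.75,-1.7],[0,2.25,0],0.15],[[1.6,-1.0,-2.25],[0,3.0,0],0.15],[[1.95,-1.25,-2.82],[0.03,3.73,0],0.15]]}}

```text
clock: 19.65
ee_pos: [0.5385, -0.0618, 0.1878]
tool_rot: [-0.002, 0.763, 0.647, -0.0]
wrist_force: [-0.0, -0.0, -0.7]
finger_gap: 0.851
gripper_force: 0.0
```

Call:
{"name": "send_rows", "arguments": {"deltas": [[[1.1,-0.9,0.32],[0,0.5,0],0.15],[[2.2,-1.8,0.64],[0,1.0,0],0.15],[[3.3,-2.7,0.96],[0,1.5,0],0.15],[[4.4,-3.6,1.3],[0,2.0,0],0.15],[[5.35,-4.51,1.6],[0,2.5,0],0.15]]}}

```text
clock: 20.15
ee_pos: [0.4482, 0.089, 0.1475]
tool_rot: [-0.086, 0.756, 0.641, 0.098]
wrist_force: [0.3, 0.7, -0.3]
finger_gap: 0.849
gripper_force: 0.0
```

Call:
{"name": "send_rows", "arguments": {"deltas": [[[0.7,-0.25,1.0],[0,0.6,0],0.15],[[1.4,-0.5,2.0],[0,1.25,0],0.15],[[2.2,-0.75,3.0],[0,1.9,0],0.15],[[2.86,-0.99,3.98],[0,2.5,0],0.15],[[2.86,-0.99,3.98],[0,2.5,0],0.15]]}}

```text
clock: 20.65
ee_pos: [0.438, 0.1865, 0.0681]
tool_rot: [-0.171, 0.737, 0.624, 0.195]
wrist_force: [-0.4, 0.0, 0.1]
finger_gap: 0.849
gripper_force: 0.0
```

```bash
python3 - <<'E'
from h import *
plan([tcp(P2+[0,0,14],30,G1),tcp(P2+[0,0,.7],30,G1)])
E
```

```text
t 20.65 q [-0.09  0.59  2.06  0.91  0.68 -0.71] f [-0.4  0.   0.1] gap 0.849 p [438.  186.5  68.1]
0 [-0.98, 0.13, 1.81] [-0.06, -0.0, -0.07]
1 [-0.27, -0.0, 0.46] [-0.0, -0.0, -0.0]
```

Call:
{"name": "send_rows", "arguments": {"deltas": [[[-0.35,0,0.6],[0,0,0],0.15],[[-0.7,0,1.2],[0,0,0],0.15],[[-1.0,0,1.75],[0,0,0],0.15],[[-1.1,0,1.9],[0,0,0],0.15],[[-1.1,0,1.9],[0,0,0],0.15]]}}

```text
clock: 21.15
ee_pos: [0.4397, 0.1852, 0.0155]
tool_rot: [-0.169, 0.737, 0.624, 0.195]
wrist_force: [-0.9, -0.0, 0.1]
finger_gap: 0.846
gripper_force: 0.0
```

```bash
python3 - <<'E'
from h import *
plan([tcp(P2+[0,0,.7],30,G1)])
E
```

```text
t 21.15 q [-0.1   0.71  2.08  1.08  0.6  -0.92] f [-0.9 -0.   0.1] gap 0.846 p [439.7 185.2  15.5]
0 [-0.17, 0.03, 0.47] [-0.03, 0.01, -0.05]
```

Call:
{"name": "send_rows", "arguments": {"deltas": [[[-0.08,0,0.2],[0,0,0],0.15],[[-0.17,0.03,0.35],[0,0,-0.03],0.15],[[-0.17,0.03,0.47],[0,0,-0.05],0.15],[[-0.17,0.03,0.47],[0,0,-0.05],0.15],[[-0.17,0.03,0.47],[0,0,-0.05],0.15]]}}

```text
clock: 21.65
ee_pos: [0.4407, 0.1877, 0.0031]
tool_rot: [-0.168, 0.735, 0.626, 0.196]
wrist_force: [0.4, -0.1, 0.1]
finger_gap: 0.847
gripper_force: 0.0
```

```bash
python3 - <<'E'
from h import *
plan([tcp(P2+[0,0,.7],30,G1)])
E
```

```text
t 21.65 q [-0.09  0.74  2.08  1.13  0.58 -0.97] f [ 0.4 -0.1  0.1] gap 0.847 p [440.7 187.7   3.1]
0 [-0.01, 0.01, -0.01] [-0.02, 0.01, 0.0]
```

Call:
{"name": "send_rows", "arguments": {"deltas": [[[0,0,0],[0,0,0],0.22],[[0,0,0],[0,0,0],0.3],[[0,0,0],[0,0,0],0.4],[[0,0,0],[0,0,0],0.6],[[0,0,0],[0,0,0],0.8]]}}

```text
clock: 22.15
ee_pos: [0.4407, 0.1876, 0.0035]
tool_rot: [-0.168, 0.735, 0.626, 0.196]
wrist_force: [-1.1, -4.2, 9.8]
finger_gap: 0.688
gripper_force: 40.2
```

Call:
{"name": "send_rows", "arguments": {"deltas": [[[0.1,0,-0.18],[0,0,0],0.8],[[0.3,0,-0.5],[0,0,0],0.8],[[0.7,0,-1.2],[0,0,0],0.8],[[1.3,0,-2.2],[0,0,0],0.8],[[1.9,0,-3.3],[0,0,0],0.8]]}}

```text
clock: 22.65
ee_pos: [0.4403, 0.1874, 0.0991]
tool_rot: [-0.168, 0.736, 0.626, 0.195]
wrist_force: [-0.1, -0.2, 0.1]
finger_gap: 0.686
gripper_force: 43.0
```

```bash
python3 - <<'E'
from h import *
from station import *
o=1.5*yr
C=RK+o
plan([tcp(C+[-70,95,120],-15,G1),tcp(C+[0,0,70],-60,G1)])
d=snapshot("scene");u,v=proj(d,[.4395,.1789,.1]).astype(int)
cv2.imwrite(f"pics/g2.png",cv2.resize(d["frame"][max(v-60,0):v+60,u-80:u+80,::-1],(800,600),interpolation=cv2.INTER_CUBIC))
E
```

```text
t 22.65 q [-0.09  0.52  2.03  0.83  0.74 -0.6 ] f [-0.1 -0.2  0.1] gap 0.686 p [440.3 187.4  99.1]
0 [-0.82, 1.99, -1.57] [-0.02, -3.74, 0.0]
0 [-1.36, 1.99, -1.14] [-0.01, -3.74, 0.01]
1 [-1.51, 1.69, 1.38] [-0.0, -3.75, -0.0]
1 [-0.87, 1.68, 1.85] [-0.0, -3.75, -0.0]
```

View pics/g2.png

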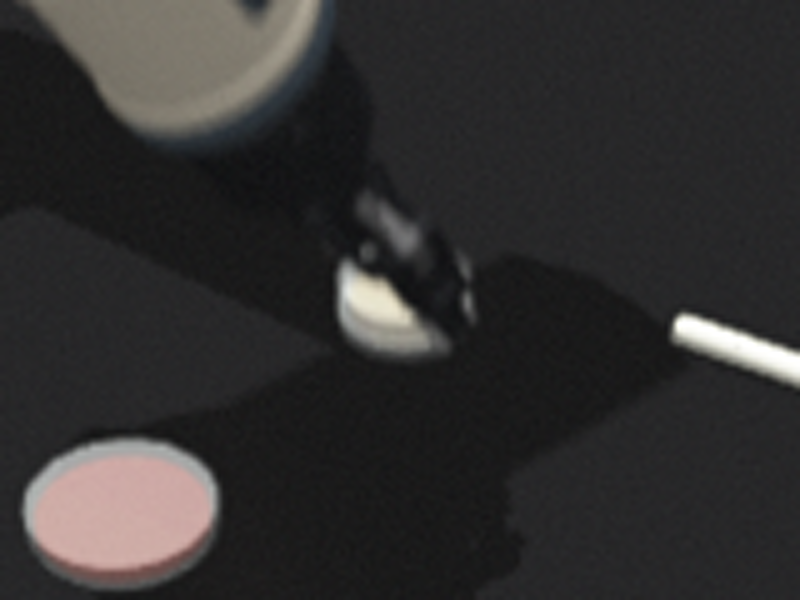

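The second plate, lid and base together, hangs level at about (390,305). I carry it to the rack.

Call:
{"name": "send_rows", "arguments": {"deltas": [[[-0.16,0.4,-0.31],[0,-0.75,0],0.8],[[-0.33,0.8,-0.63],[0,-1.5,0],0.8],[[-0.5,1.2,-0.94],[0,-2.25,0],0.8],[[-0.66,1.6,-1.26],[0,-3.0,0],0.8],[[-0.82,1.99,-1.57],[0,-3.74,0],0.8]]}}

```text
clock: 23.2
ee_pos: [0.4846, 0.1421, 0.1228]
tool_rot: [-0.041, 0.76, 0.647, 0.048]
wrist_force: [-0.2, -0.5, -0.8]
finger_gap: 0.687
gripper_force: 43.0
```

Call:
{"name": "send_rows", "arguments": {"deltas": [[[-0.27,0.4,-0.23],[0,-0.75,0],0.8],[[-0.54,0.8,-0.46],[0,-1.5,0],0.8],[[-0.82,1.2,-0.68],[0,-2.25,0],0.8],[[-1.09,1.6,-0.91],[0,-3.0,0],0.8],[[-1.36,1.99,-1.14],[0,-3.74,0],0.8]]}}

```text
clock: 23.7
ee_pos: [0.5277, 0.0974, 0.1464]
tool_rot: [0.085, 0.755, 0.643, -0.1]
wrist_force: [-0.2, -0.1, -1.0]
finger_gap: 0.684
gripper_force: 43.0
```

Call:
{"name": "send_rows", "arguments": {"deltas": [[[-0.3,0.34,0.28],[0,-0.75,0],0.8],[[-0.6,0.68,0.55],[0,-1.5,0],0.8],[[-0.9,1.0,0.83],[0,-2.25,0],0.8],[[-1.2,1.35,1.1],[0,-3.0,0],0.8],[[-1.51,1.69,1.38],[0,-3.75,0],0.8]]}}

```text
clock: 24.2
ee_pos: [0.5622, 0.0461, 0.1223]
tool_rot: [0.209, 0.72, 0.614, -0.246]
wrist_force: [0.2, 0.2, -0.6]
finger_gap: 0.685
gripper_force: 43.0
```

Call:
{"name": "send_rows", "arguments": {"deltas": [[[-0.22,0.42,0.46],[0,-0.94,0],0.8],[[-0.44,0.84,0.92],[0,-1.87,0],0.8],[[-0.66,1.26,1.4],[0,-2.8,0],0.8],[[-0.87,1.68,1.85],[0,-3.75,0],0.8],[[-0.87,1.68,1.85],[0,-3.75,0],0.8]]}}

```text
clock: 24.7
ee_pos: [0.5955, -0.0056, 0.0959]
tool_rot: [0.324, 0.658, 0.562, -0.383]
wrist_force: [0.1, -0.4, -0.9]
finger_gap: 0.686
gripper_force: 43.0
```

```bash
python3 - <<'E'
from h import *
from station import *
d=snapshot("scene");C=cloud(d)*1000
p=np.array(sense()["ee_pos"])*1000
plan([tcp(RK+1.5*yr+[0,0,36],-60,G1),tcp(RK+1.5*yr+[0,0,10],-60,G1)])
A=C.reshape(-1,3)-RK-[0,0,66];k,x,z=A@yr,A@xr,A[:,2]
m=(np.hypot(x,z)<17)&(k<-4)&(k>-18);x,k,z=x[m],k[m],z[m]
for _ in range(8):
    B=np.c_[z,x,np.ones_like(x)];c=np.linalg.lstsq(B,k,rcond=None)[0];e=k-B@c;g=abs(e)<max(1.2,2*e.std());x,k,z=x[g],k[g],z[g]
print(len(k),"lean",np.degrees(np.arctan(c[:2])),"k",c[2],e.std())
E
```

```text
t 24.75 q [ 0.33  0.95  1.34 -0.87  1.55  0.83] f [-0.7  0.4 -0.1] gap 0.683 p [595.5  -5.   96.9]
0 [1.09, -0.0, 0.65] [-0.01, -0.01, 0.04]
1 [0.9, -0.0, 0.52] [0.0, -0.0, -0.0]
103 lean [-0.58622786  0.78222755] k -10.026718017484367 0.541407331142822
```

Call:
{"name": "send_rows", "arguments": {"deltas": [[[0.3,0,0.15],[0,0,0],0.8],[[0.6,0,0.35],[0,0,0],0.8],[[0.9,0,0.5],[0,0,0],0.8],[[1.1,0,0.63],[0,0,0],0.8],[[1.1,0,0.63],[0,0,0],0.8]]}}

```text
clock: 25.25
ee_pos: [0.5957, -0.0049, 0.066]
tool_rot: [0.323, 0.659, 0.562, -0.381]
wrist_force: [-0.5, 0.3, -0.5]
finger_gap: 0.687
gripper_force: 43.0
```

Call:
{"name": "send_rows", "arguments": {"deltas": [[[0.2,0,0.12],[0,0,0],0.8],[[0.4,0,0.24],[0,0,0],0.8],[[0.6,0,0.36],[0,0,0],0.8],[[0.75,0,0.43],[0,0,0],0.8],[[0.9,0,0.52],[0,0,0],0.8]]}}

```text
clock: 25.75
ee_pos: [0.596, -0.0048, 0.0403]
tool_rot: [0.323, 0.659, 0.562, -0.381]
wrist_force: [-0.5, 1.2, -0.7]
finger_gap: 0.688
gripper_force: 43.0
```

Call:
{"name": "send_rows", "arguments": {"deltas": [[[0.1,0,0.05],[0,0,0],0.8],[[0.18,0,0.09],[0,0,0],0.8],[[0.24,0,0.13],[0,0,0],0.8],[[0.26,0,0.15],[0,0,0],0.8],[[0.26,0,0.15],[0,0,0],0.8]]}}

```text
clock: 26.25
ee_pos: [0.596, -0.0048, 0.0332]
tool_rot: [0.323, 0.659, 0.562, -0.381]
wrist_force: [-0.1, -0.1, 0.4]
finger_gap: 0.685
gripper_force: 43.0
```

```bash
python3 - <<'E'
from h import *
plan([tcp(RK+1.5*yr,-60,G1)])
E
```

```text
t 26.25 q [ 0.33  1.04  1.33 -0.87  1.5   0.9 ] f [-0.1 -0.1  0.4] gap 0.685 p [596.   -4.8  33.2]
0 [0.12, -0.02, 0.1] [0.0, -0.01, 0.02]
```

Last time contact came at TCP z ≈ 31; go down by 2.5 mm.

Call:
{"name": "send_rows", "arguments": {"deltas": [[[0.04,0,0.02],[0,0,0],0.8],[[0.07,0,0.04],[0,0,0],0.8],[[0.09,0,0.05],[0,0,0],0.8],[[0.09,0,0.05],[0,0,0],0.8],[[0.09,0,0.05],[0,0,0],0.8]]}}

```text
clock: 26.75
ee_pos: [0.596, -0.0048, 0.0309]
tool_rot: [0.324, 0.659, 0.562, -0.381]
wrist_force: [-1.7, 0.2, 5.6]
finger_gap: 0.687
gripper_force: 43.3
```

Call:
{"name": "send_rows", "arguments": {"deltas": [[[0,0,0],[0,0,0],0.29],[[0,0,0],[0,0,0],0.26],[[0,0,0],[0,0,0],0.2],[[0,0,0],[0,0,0],0.1],[[0,0,0],[0,0,0],0.1]]}}

```text
clock: 27.25
ee_pos: [0.596, -0.0048, 0.0306]
tool_rot: [0.323, 0.659, 0.562, -0.381]
wrist_force: [0.4, -0.2, 0.3]
finger_gap: 0.9
gripper_force: 0.0
```

Call:
{"name": "send_rows", "arguments": {"deltas": [[[0,0,-0.4],[0,0,0],0.1],[[0,0,-1.0],[0,0,0],0.1],[[0,0,-1.7],[0,0,0],0.1],[[0,0,-2.3],[0,0,0],0.1],[[0,0,-2.6],[0,0,0],0.1]]}}

```text
clock: 27.75
ee_pos: [0.6057, 0.0529, 0.0643]
tool_rot: [0.324, 0.659, 0.563, -0.38]
wrist_force: [0.2, -0.5, 0.1]
finger_gap: 0.902
gripper_force: 0.0
```

Call:
{"name": "send_rows", "arguments": {"deltas": [[[-0.5,0,-0.15],[0,0.75,0],0.1],[[-1.0,0,-0.3],[0,1.5,0],0.1],[[-1.4,0,-0.45],[0,2.25,0],0.1],[[-1.8,0,-0.6],[0,3.0,0],0.1],[[-2.08,0,-0.65],[0,3.75,0],0.1]]}}

```text
clock: 28.25
ee_pos: [0.6035, 0.0395, 0.1176]
tool_rot: [0.207, 0.721, 0.615, -0.243]
wrist_force: [0.8, 0.2, -0.2]
finger_gap: 0.898
gripper_force: 0.0
```

Call:
{"name": "send_rows", "arguments": {"deltas": [[[-0.35,0,-0.3],[0,0.75,0],0.1],[[-0.7,0,-0.6],[0,1.5,0],0.1],[[-1.0,0,-0.9],[0,2.25,0],0.1],[[-1.35,0,-1.15],[0,3.0,0],0.1],[[-1.67,0,-1.39],[0,3.75,0],0.1]]}}

```text
clock: 28.75
ee_pos: [0.6015, 0.0273, 0.1704]
tool_rot: [0.083, 0.755, 0.644, -0.098]
wrist_force: [-0.3, -0.5, -0.4]
finger_gap: 0.901
gripper_force: 0.0
```

Call:
{"name": "send_rows", "arguments": {"deltas": [[[-0.15,0,0.05],[0,0.75,0],0.1],[[-0.3,0,0.1],[0,1.5,0],0.1],[[-0.45,0,0.15],[0,2.25,0],0.1],[[-0.6,0,0.2],[0,3.0,0],0.1],[[-0.77,0,0.21],[0,3.75,0],0.1]]}}

```text
clock: 29.25
ee_pos: [0.5983, 0.0074, 0.1698]
tool_rot: [-0.044, 0.759, 0.647, 0.051]
wrist_force: [0.3, -0.3, 0.1]
finger_gap: 0.904
gripper_force: 0.0
```

Call:
{"name": "send_rows", "arguments": {"deltas": [[[-0.15,0,0],[0,0.75,0],0.1],[[-0.3,0,0],[0,1.5,0],0.1],[[-0.45,0,-0.05],[0,2.25,0],0.1],[[-0.6,0,-0.1],[0,3.0,0],0.1],[[-0.79,0,-0.11],[0,3.75,0],0.1]]}}

```text
clock: 29.75
ee_pos: [0.5953, -0.0124, 0.1702]
tool_rot: [-0.169, 0.734, 0.626, 0.199]
wrist_force: [-0.2, 0.8, -0.3]
finger_gap: 0.9
gripper_force: 0.0
```

```bash
python3 look.py r4 | head -6; python3 lean.py
```

```text
294 k range [-8.6 -7.4 -2.1  5.3 11.9] zmax 70.4
45 24 -9.1 -7.9 1.6
50 32 -8.9 -7.4 12.1
55 54 -8.6 -3.4 12.0
60 75 -8.6 0.7 13.1
65 105 -8.4 1.3 12.4
n 75 lean 2.222962579874068 skew 0.6408555086290882 face k at centre -8.449961405697117 0.48220296293784615
[596.54803482   2.13006483  37.9       ] [596.46001848   1.58711402  37.9       ]
t 29.8 q [-0.41  0.58  1.54  0.55  1.23 -0.49] f [-0.4 -4.  -3. ] gap 0.906 p [594.8 -13.9 169. ]
0 [-0.91, -0.03, 2.96] [-0.02, 2.04, -0.0]
1 [-1.09, 0.0, 1.18] [0.0, -0.0, -0.0]
2 [-0.67, 0.0, 0.73] [0.0, -0.0, -0.0]
```

Call:
{"name": "send_rows", "arguments": {"deltas": [[[-0.18,0,0.6],[0,0.4,0],0.15],[[-0.36,0,1.2],[0,0.8,0],0.15],[[-0.54,0,1.8],[0,1.2,0],0.15],[[-0.72,0,2.4],[0,1.6,0],0.15],[[-0.9,0,2.95],[0,2.0,0],0.15]]}}

```text
clock: 30.3
ee_pos: [0.5977, 0.0055, 0.0939]
tool_rot: [-0.234, 0.71, 0.605, 0.273]
wrist_force: [0.3, 0.4, 0.1]
finger_gap: 0.848
gripper_force: 0.0
```

Call:
{"name": "send_rows", "arguments": {"deltas": [[[-0.3,0,0.33],[0,0,0],0.15],[[-0.6,0,0.66],[0,0,0],0.15],[[-0.9,0,0.99],[0,0,0],0.15],[[-1.08,0,1.19],[0,0,0],0.15],[[-1.08,0,1.19],[0,0,0],0.15]]}}

```text
clock: 30.8
ee_pos: [0.5973, 0.0051, 0.0535]
tool_rot: [-0.234, 0.711, 0.605, 0.272]
wrist_force: [0.6, 0.6, -0.5]
finger_gap: 0.855
gripper_force: 0.0
```

```bash
python3 - <<'E'
from h import *
C2=RK+1.4*yr
plan([tcp(C2,42,G2)])
E
```

```text
t 30.8 q [-0.47  0.81  1.6   0.78  1.14 -0.8 ] f [ 0.6  0.6 -0.5] gap 0.855 p [597.3   5.1  53.5]
0 [-0.69, -0.01, 0.72] [-0.03, -0.01, -0.0]
```

Call:
{"name": "send_rows", "arguments": {"deltas": [[[-0.22,0,0.24],[0,0,0],0.15],[[-0.45,0,0.48],[0,0,0],0.15],[[-0.68,0,0.72],[0,0,0],0.15],[[-0.68,0,0.72],[0,0,0],0.15],[[-0.68,0,0.72],[0,0,0],0.15]]}}

```text
clock: 31.3
ee_pos: [0.5973, 0.0043, 0.0291]
tool_rot: [-0.234, 0.711, 0.605, 0.273]
wrist_force: [0.5, -0.9, -0.3]
finger_gap: 0.848
gripper_force: 0.0
```

Call:
{"name": "send_rows", "arguments": {"deltas": [[[0,0,0],[0,0,0],0.22],[[0,0,0],[0,0,0],0.3],[[0,0,0],[0,0,0],0.4],[[0,0,0],[0,0,0],0.6],[[0,0,0],[0,0,0],0.8]]}}

```text
clock: 31.8
ee_pos: [0.5971, 0.0042, 0.0299]
tool_rot: [-0.234, 0.71, 0.605, 0.273]
wrist_force: [-4.8, -4.1, 7.1]
finger_gap: 0.684
gripper_force: 40.8
```

Call:
{"name": "send_rows", "arguments": {"deltas": [[[0.15,0,-0.17],[0,0,0],0.8],[[0.45,0,-0.5],[0,0,0],0.8],[[0.85,0,-0.95],[0,0,0],0.8],[[1.25,0,-1.4],[0,0,0],0.8],[[1.58,0,-1.74],[0,0,0],0.8]]}}

```text
clock: 32.3
ee_pos: [0.5979, 0.0043, 0.09]
tool_rot: [-0.233, 0.71, 0.605, 0.273]
wrist_force: [-0.4, -0.1, -0.3]
finger_gap: 0.683
gripper_force: 42.8
```

```bash
python3 - <<'E'
from h import *
C2=RK+1.4*yr;g=G2
plan([tcp(C2+[-20,-100,130],0,g),tcp([569,-269.5,53+60],-45,g)])
E
```

```text
t 32.3 q [-0.47  0.75  1.59  0.76  1.19 -0.75] f [-0.4 -0.1 -0.3] gap 0.683 p [597.9   4.3  90. ]
0 [-0.69, -0.1, -2.49] [-0.0, -3.5, 0.01]
0 [-1.53, -0.1, -2.08] [-0.01, -3.51, 0.0]
1 [-3.5, 0.4, 0.99] [0.0, -3.75, 0.0]
1 [-2.86, 0.4, 2.25] [0.0, -3.75, 0.0]
```

Call:
{"name": "send_rows", "arguments": {"deltas": [[[-0.13,0,-0.5],[0,-0.7,0],0.8],[[-0.27,0,-1.0],[0,-1.4,0],0.8],[[-0.4,0,-1.5],[0,-2.1,0],0.8],[[-0.54,0,-2.0],[0,-2.8,0],0.8],[[-0.69,-0.1,-2.49],[0,-3.5,0],0.8]]}}

```text
clock: 32.8
ee_pos: [0.5868, -0.0496, 0.1243]
tool_rot: [-0.118, 0.749, 0.638, 0.138]
wrist_force: [-0.7, 0.4, -1.2]
finger_gap: 0.681
gripper_force: 42.8
```

Call:
{"name": "send_rows", "arguments": {"deltas": [[[-0.3,0,-0.42],[0,-0.7,0],0.8],[[-0.6,0,-0.84],[0,-1.4,0],0.8],[[-0.9,0,-1.26],[0,-2.1,0],0.8],[[-1.2,0,-1.7],[0,-2.8,0],0.8],[[-1.53,-0.1,-2.08],[0,-3.5,0],0.8]]}}

```text
clock: 33.3
ee_pos: [0.5758, -0.1028, 0.1592]
tool_rot: [0.001, 0.761, 0.648, -0.001]
wrist_force: [-0.1, 0.4, -0.3]
finger_gap: 0.681
gripper_force: 42.8
```

Call:
{"name": "send_rows", "arguments": {"deltas": [[[-0.7,0.08,0.2],[0,-0.75,0],0.8],[[-1.4,0.15,0.4],[0,-1.5,0],0.8],[[-2.1,0.23,0.6],[0,-2.25,0],0.8],[[-2.8,0.3,0.8],[0,-3.0,0],0.8],[[-3.5,0.4,0.99],[0,-3.75,0],0.8]]}}

```text
clock: 33.8
ee_pos: [0.5716, -0.1909, 0.1338]
tool_rot: [0.127, 0.747, 0.636, -0.149]
wrist_force: [0.2, -1.1, -0.7]
finger_gap: 0.685
gripper_force: 42.8
```

Call:
{"name": "send_rows", "arguments": {"deltas": [[[-0.7,0.1,0.55],[0,-0.93,0],0.8],[[-1.4,0.2,1.1],[0,-1.86,0],0.8],[[-2.1,0.3,1.65],[0,-2.8,0],0.8],[[-2.86,0.4,2.25],[0,-3.75,0],0.8],[[-2.86,0.4,2.25],[0,-3.75,0],0.8]]}}

```text
clock: 34.3
ee_pos: [0.5664, -0.2786, 0.1065]
tool_rot: [0.247, 0.703, 0.6, -0.293]
wrist_force: [-0.3, 1.6, 0.5]
finger_gap: 0.685
gripper_force: 43.0
```

```bash
python3 hang.py 122;python3 -c "
from h import *
plan([tcp([569,-269.5,53],-45,G2)])"
```

```text
scene 781 z at S 118.0 slope deg [0.5 2. ] along yr 2.0 (array([ 570.6, -266.8]), 35.3)
top 471 z at S 119.4 slope deg [0.7 2.1] along yr 2.2 (array([ 570.1, -270.7]), 31.2)
t 34.4 q [-0.17  0.75  1.58 -0.94  1.06  0.58] f [ 0.3  0.8 -0.7] gap 0.684 p [ 567.3 -277.7  108.1]
0 [0.21, -0.01, 0.24] [-0.01, -0.04, 0.02]
t 34.4 q [-0.17  0.75  1.58 -0.94  1.06  0.58] f [ 0.3  0.8 -0.7] gap 0.684 p [ 567.3 -277.7  108.1]
0 [1.61, 0.02, 1.67] [-0.01, -0.04, 0.02]
```

Call:
{"name": "send_rows", "arguments": {"deltas": [[[0.25,-0.01,0.25],[0,-0.1,0],0.8],[[0.55,-0.02,0.55],[0,-0.2,0],0.8],[[0.85,-0.03,0.85],[0,-0.3,0],0.8],[[1.1,-0.03,1.08],[0,-0.3,0],0.8],[[1.25,-0.03,1.23],[0,-0.3,0],0.8]]}}

```text
clock: 34.9
ee_pos: [0.5665, -0.2775, 0.0633]
tool_rot: [0.256, 0.698, 0.596, -0.302]
wrist_force: [0.8, -0.0, -0.1]
finger_gap: 0.68
gripper_force: 43.1
```

Call:
{"name": "send_rows", "arguments": {"deltas": [[[0.05,0,0.05],[0,0,0],0.8],[[0.1,0,0.1],[0,0,0],0.8],[[0.14,0,0.14],[0,0,0],0.8],[[0.14,0,0.14],[0,0,0],0.8],[[0.14,0,0.14],[0,0,0],0.8]]}}

```text
clock: 35.4
ee_pos: [0.5667, -0.2779, 0.0593]
tool_rot: [0.257, 0.699, 0.596, -0.302]
wrist_force: [1.0, -0.8, -0.5]
finger_gap: 0.681
gripper_force: 43.0
```

```bash
python3 hang.py 69;python3 -c "
from h import *
plan([tcp([569,-269.5,53],-45,G2)])"
```

```text
scene 752 z at S 70.5 slope deg [ 0.1 -0.1] along yr -0.0 (array([ 567.5, -274.6]), 34.8)
top 0
t 35.5 q [-0.16  0.83  1.6  -1.02  1.03  0.7 ] f [ 0.5 -0.9 -0.5] gap 0.686 p [ 566.7 -277.9   59.3]
0 [-1.19, 0.02, -1.12] [0.0, 0.29, 0.02]
t 35.5 q [-0.16  0.83  1.6  -1.02  1.03  0.7 ] f [ 0.5 -0.9 -0.5] gap 0.686 p [ 566.7 -277.9   59.3]
0 [0.25, 0.04, 0.26] [0.0, 0.29, 0.02]
```

Call:
{"name": "send_rows", "arguments": {"deltas": [[[0.06,0.01,0.04],[0,0,0],0.8],[[0.11,0.02,0.08],[0,0,0],0.8],[[0.15,0.03,0.11],[0,0,0],0.8],[[0.19,0.03,0.15],[0,0,0],0.8],[[0.19,0.03,0.15],[0,0,0],0.8]]}}

```text
clock: 36.0
ee_pos: [0.5673, -0.2775, 0.0528]
tool_rot: [0.256, 0.698, 0.596, -0.302]
wrist_force: [0.3, 0.2, -0.6]
finger_gap: 0.684
gripper_force: 43.0
```

Call:
{"name": "send_rows", "arguments": {"deltas": [[[0.01,0,0.01],[0,0,0],0.8],[[0.02,0,0.02],[0,0,0],0.8],[[0.03,0,0.03],[0,0,0],0.8],[[0.03,0,0.03],[0,0,0],0.8],[[0.03,0,0.03],[0,0,0],0.8]]}}

```text
clock: 36.5
ee_pos: [0.5674, -0.2776, 0.0521]
tool_rot: [0.257, 0.698, 0.596, -0.302]
wrist_force: [-0.2, -0.2, -0.9]
finger_gap: 0.682
gripper_force: 43.1
```

Call:
{"name": "send_rows", "arguments": {"deltas": [[[0.01,0,0.01],[0,0,0],0.8],[[0.02,0,0.02],[0,0,0],0.8],[[0.03,0,0.03],[0,0,0],0.8],[[0.03,0,0.03],[0,0,0],0.8],[[0.03,0,0.03],[0,0,0],0.8]]}}

```text
clock: 37.0
ee_pos: [0.5675, -0.2777, 0.0517]
tool_rot: [0.257, 0.698, 0.596, -0.303]
wrist_force: [-1.2, 2.8, 9.1]
finger_gap: 0.683
gripper_force: 43.9
```

Contact at 9 N. Release and retreat.

Call:
{"name": "send_rows", "arguments": {"deltas": [[[0,0,0],[0,0,0],0.8],[[0,0,0],[0,0,0],0.31],[[0,0,0],[0,0,0],0.28],[[0,0,0],[0,0,0],0.2],[[0,0,0],[0,0,0],0.1]]}}

```text
clock: 37.5
ee_pos: [0.5674, -0.2775, 0.0508]
tool_rot: [0.257, 0.698, 0.596, -0.302]
wrist_force: [0.0, 0.0, -0.2]
finger_gap: 0.898
gripper_force: 0.0
```

Call:
{"name": "send_rows", "arguments": {"deltas": [[[0,0,0],[0,0,0],0.1],[[0,0,-0.3],[0,0,0],0.1],[[0,0,-1.2],[0,0,0],0.1],[[0,0,-2.4],[0,0,0],0.1],[[0,0,-3.6],[0,0,0],0.1]]}}

```text
clock: 38.0
ee_pos: [0.5777, -0.2119, 0.1134]
tool_rot: [0.256, 0.699, 0.596, -0.302]
wrist_force: [0.8, 0.3, 0.6]
finger_gap: 0.903
gripper_force: 0.0
```

Call:
{"name": "send_rows", "arguments": {"deltas": [[[0,0,-0.5],[0,0.3,0],0.1],[[0,0,-1.2],[0,0.6,0],0.1],[[0,0,-2.0],[0,1.0,0],0.1],[[0,0,-2.4],[0,1.0,0],0.1],[[0,0,-2.4],[0,1.0,0],0.1]]}}

```text
clock: 38.5
ee_pos: [0.5855, -0.1691, 0.1549]
tool_rot: [0.226, 0.713, 0.608, -0.265]
wrist_force: [-0.1, 0.3, -0.8]
finger_gap: 0.902
gripper_force: 0.0
```

```bash
python3 hang.py 63; python3 -c "
from h import *
d=dict(np.load('n_scene.npz'));u,v=proj(d,[.5686,-.269,.04]).astype(int)
cv2.imwrite('pics/f.png',cv2.resize(d['frame'][:,:400,::-1],(625,600)))"
```

```text
scene 834 z at S 62.9 slope deg [0.2 0.1] along yr 0.1 (array([ 569.3, -270.1]), 30.9)
top 573 z at S 63.6 slope deg [-0.3 -0.1] along yr -0.1 (array([ 569. , -269.9]), 30.9)
t 38.6 q [-0.02  0.67  1.51 -0.77  1.2   0.51] f [-1.3 -0.7  0.4] gap 0.903 p [ 584.6 -169.8  153.3]
0 [-1.93, 0.0, 4.48] [-0.01, -0.7, 0.03]
```

View pics/f.png

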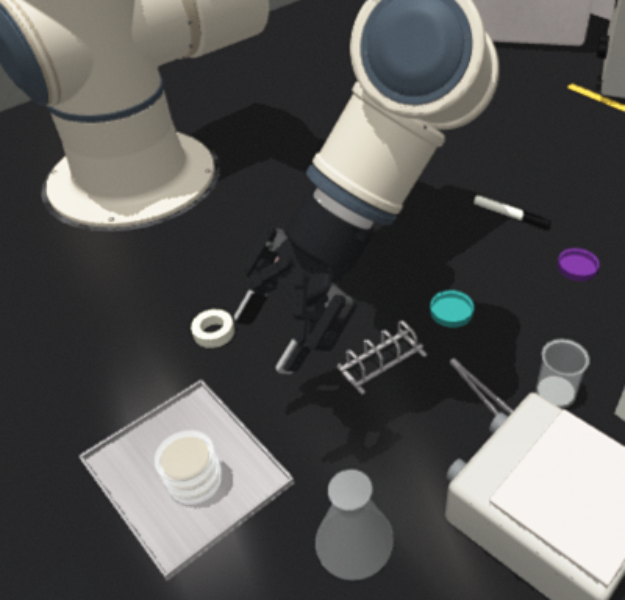

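The stack of three stands square at (188,468): its top is level at z 63 mm, and it is centred at (569,-269.9). The bystanders in view are where they were and the gripper is clear, so I hand the job in.

```bash
python3 -c "
from station import *
print(close_job())"
```

```text
the job is handed in; nothing more can be done
None
```

Both plates were turned upside down with lid and base held together and stacked squarely on the tray plate, its top level at 63 mm; I handed the job in at about 38.6 s, and no verdict was returned.

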